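# Put the dried mate set together

## Task

Put the dried mate set together in two stacks. In the round white dish, nest the three gourds mouth down: the smallest flat on the dish floor, the middle one over it, the largest over both, all standing flat inside the rim; and stand the green tub in the middle of the cork mat with the sugar tin upright in the middle of its lid. Set everything down gently without dropping it, let go, and leave the brush, the plant and the bombilla where they are.

Things in the scene. Friction and masses are not known exactly. Their poses are not given: they have to be found in the camera images.
- gourd_large_mid (a point): The largest of three terracotta ceramic mate gourds (small round drinking cups) with a thin steel band at the mouth, standing upturned: mouth down, closed foot up. 68 mm outside diameter over the lower 40 % (1 mm less at half height), then rounding in to a flat foot 40 mm across; 84 mm tall; the hollow is 62 mm across at the mouth and 79 mm deep. This point is on its axis, half-way up (42 mm above the mouth); z is up. Loose.
- gourd_medium_mid (a point): The middle-sized of three terracotta ceramic mate gourds (small round drinking cups) with a thin steel band at the mouth, standing upturned: mouth down, closed foot up. 54 mm outside diameter over the lower 40 % (1 mm less at half height), then rounding in to a flat foot 30 mm across; 70 mm tall; the hollow is 48 mm across at the mouth and 65 mm deep. This point is on its axis, half-way up (35 mm above the mouth); z is up. Loose.
- gourd_small_mid (a point): The smallest of three terracotta ceramic mate gourds (small round drinking cups) with a thin steel band at the mouth, standing upturned: mouth down, closed foot up. 40 mm outside diameter over the lower 40 % (1 mm less at half height), then rounding in to a flat foot 22 mm across; 56 mm tall; the hollow is 34 mm across at the mouth and 51 mm deep. This point is on its axis, half-way up (28 mm above the mouth); z is up. Loose.
- tub_mid (a point): Closed green plastic tub, rectangular, 64 mm (its x) by 92 mm (its y) over the flat lid, 62 by 90 mm below it, 48 mm tall. This point is at its centre, half-way up; z is up. Loose; the lid does not come off.
- tin_mid (a point): Closed round metal sugar tin, a plain cylinder 46 mm in diameter and 50 mm tall, with a thin dark seam. This point is at its centre, half-way up; z is up. Loose.
- dish_floor (a point): Round white plastic dish, fixed: 100 mm outside, flat floor 92 mm across, 4 mm above the work surface, with a low rim whose top is 8 mm above the work surface. This point is the centre of its floor.
- mat_top (a point): Square cork mat, fixed, 110 by 110 mm, 5 mm thick. This point is the centre of its top face; x and y run along its sides.
- brush: Bystander: a small round brush standing bristles down, 52 mm in diameter, with a wooden ball grip, 72 mm tall. Origin at the centre of its underside. Loose; leave it alone.
- plant: Bystander: a succulent in a white ceramic pot, 68 mm in diameter, about 87 mm tall with its leaves. Origin at the centre of its underside. Loose; leave it alone.
- bombilla: Bystander: a steel drinking straw with a flat spoon end, about 215 mm long and 10 mm high, lying along its y in front of the drying rack. Origin at the underside near its middle. Loose; leave it alone.
There are look-alikes about, which are no part of the job. Leave any red look-alike of the part that bears tub_mid alone. Leave any blue look-alike of the part that bears gourd_medium_mid alone.

How it is judged:
By the outcome, as a careful person would: the job done as asked, in the order asked, and still so for the second after the job is handed in, with the robot touching nothing.
It also fails if it takes over 131 s, if anything falls off the work surface, if the arm or the gripper's body presses on something with over 40 N, if the wrist force passes 120 N, or if a joint passes its speed limit or range.

## Robot

A 7-joint arm with a two-finger parallel gripper is mounted at the origin on the work surface. World frame = base frame: x ahead of the robot, y to its left, z up, the work surface at z = 0. Lengths are in m, angles in degrees, forces in N, time in s.
With the tool pointing down it reaches from about 0.425 to 0.8 m from the base axis. Payload 8.3 kg.
Tool frame: the origin (TCP) lies midway between the tips of the shut fingers; the grasp point (between the pads) lies 19 mm behind it; y points along the fingers, z is the direction in which the jaws open and shut, and the axes are right-handed (so a half turn about y gives the same grasp; the last joint's range is limited). The gripper opens to 85 mm and grips with 20 to 120 N. Pads are 22 mm wide; open, the fingers measure 114 mm over their backs; the gripper's body (76 mm by 85 mm) begins 54 mm behind the grasp point. The pads swing forward as they close: fully open they stand 13 mm farther back than shut.
Start: joints at [-71.614, 21.967, 0.94, 78.501, -0.361, 79.538, -2.664], TCP at [0.234, 0.58, 0.231] pointing down, gripper open.
Joint ranges: [-169.22, 169.22], [-14.56, 117.87], [-87.37, 89.26], [10.42, 133.3], [-82.24, 262.24], [0.94, 117.77], [-172.7, 172.7]. Speed limits (degrees/s): [136.94, 136.94, 172.46, 172.46, 180, 180, 180].

## Interface

Orientations are given as a 3x3 rotation matrix whose columns are the frame's x, y, z axes.
In Python, from cell import observe, camera, close_job gives the robot as it stands.
- The arm moves only by the tool arm_command, never from a script. Its argument "deltas" is a list of rows, each a list of 3 entries, a list of its own where there are three numbers: the turn, a rotation vector about the tool's x, y, z in degrees, then the shift along the tool's x, y, z in cm, then the opening, from 0 (shut) to 1 (fully open). In form: [[[rx, ry, rz], [tx, ty, tz], fingers], ...]. A call has exactly 8 rows; each row is the pose to reach, as a shift and turn from the pose measured when the call began, along the tool's axes at that moment; what a row does not reach only later rows make up. A row lasts 1/8 s, in which the tool goes at most 62.5 mm and 10.7 degrees, less where a joint would pass 70% of its speed; a pose out of reach is approached as far as the arm can. A call with a gripper value outside its range is refused whole. The fingers move at their own pace and stop on an object; the grip force is fixed at half the most. Time passes only in rows, so rows that repeat a pose let the fingers close, or fill a call up. It gives the time, the measured TCP pose, the force and the opening at its end, in the units of the state.
- observe(): the state, without advancing time (a new reading comes with each control period).
- camera(name): name is "scene" or "side" or "wrist"; returns a dict with "image" (420x560x3 uint8, red, green, blue), "fx", "fy", "cx", "cy" (pixels), "camera_from_world" (4x4, takes a point from world to camera coordinates). Camera axes: x right, y down, z forward; pixel columns grow to the right and rows downward; lengths in m; the calibration is good to about 2 mm. A picture is of the moment at which its call begins. There is no depth.
- close_job(): hands the job in, once; it reports no verdict.
The state is a dict: "time": time; "joint_positions": joint angles; "dq": joint speeds; "joint_torque": joint torques, N m; "ee_pos": TCP position; "tool_rot": TCP orientation; "wrist_force": force on the tool from outside, world axes, zero at the start; "moment": the same for the moment, N m; "grip_width": opening from 0.0 (shut) to 1.0 (fully open).
Only numpy, scipy, OpenCV 4.12 (cv2) and the standard library are available. Lean on these libraries where they do the work, as an engineer would, in place of code of your own. Each camera call takes 0.05 s, during which the arm holds its last target. There are 200 camera calls.

## Working session

There is one attempt and no reset: what is moved stays moved. The work goes in short steps, Python scripts to look and compute and a tool call to move; the robot and the scene stay as the last step left them, time stands still between calls to the robot, and variables do not carry over. Pictures are saved under pics/ and viewed, about 12 in all and at most 16, crops included, and the job is handed in when it is done.

Besides the shell and the picture viewer there is one more tool, called after ">>>" by a JSON object that holds its "op" and its "data". arm_command: Moves the arm, as the interface text tells. Its arguments: {"type":"object","properties":{"deltas":{"type":"array","items":{"type":"array"}}},"required":["deltas"]}

```bash
mkdir -p pics; ls
python3 - <<'E'
from cell import observe,camera
import cv2,numpy as np
s=observe();print(s)
for n in("scene","side","wrist"):
    c=camera(n);np.savez(f"pics/{n}0.npz",**c);cv2.imwrite(f"pics/{n}0.png",c["image"][:,:,::-1])
    print(n,c["fx"],c["fy"],c["cx"],c["cy"],np.round(c["camera_from_world"],3).tolist())
E
```

```text
pics
{'time': 0.0, 'joint_positions': array([-71.6146442 ,  22.01762308,   0.93821067,  78.56076062,
        -0.36287346,  79.53784567,  -2.66468733]), 'dq': array([-0.0456428 , -0.04037572,  0.0184976 , -0.11609231,  0.03712646,
       -0.07857311,  0.0062778 ]), 'joint_torque': array([-3.09225406e-04, -6.27598572e+01,  8.44005235e-01, -3.71833956e+01,
        1.64261082e-02,  1.38515770e-02,  6.14882106e-05]), 'ee_pos': array([0.23379001, 0.5790892 , 0.2302574 ]), 'tool_rot': array([[ 9.27272525e-01, -7.36901309e-04,  3.74386326e-01],
       [-3.74387051e-01, -1.83818636e-03,  9.27270703e-01],
       [ 4.88484043e-06, -9.99998039e-01, -1.98038601e-03]]), 'wrist_force': array([ 0.15123461,  0.4810589 , -0.23645087]), 'moment': array([-0.03844668, -0.01669201, -0.01357961]), 'grip_width': 0.9975868025524649}
scene 434.2259494570262 434.2259494570262 280.67474905809127 204.82687799029773 [[0.664, 0.748, -0.01, -0.337], [0.512, -0.464, -0.723, -0.294], [-0.545, 0.475, -0.691, 1.443], [0.0, 0.0, 0.0, 1.0]]
side 425.5604514097497 425.5604514097497 282.825406145508 210.22991639188544 [[1.0, 0.006, 0.015, -0.58], [0.015, -0.655, -0.755, -0.02], [0.005, 0.755, -0.655, 1.139], [0.0, 0.0, 0.0, 1.0]]
wrist 357.32834976209676 357.32834976209676 277.47287028014307 204.9600433157498 [[0.374, 0.928, -0.003, -0.623], [0.881, -0.354, 0.316, -0.042], [0.292, -0.121, -0.949, 0.381], [0.0, 0.0, 0.0, 1.0]]
```

View pics/scene0.png

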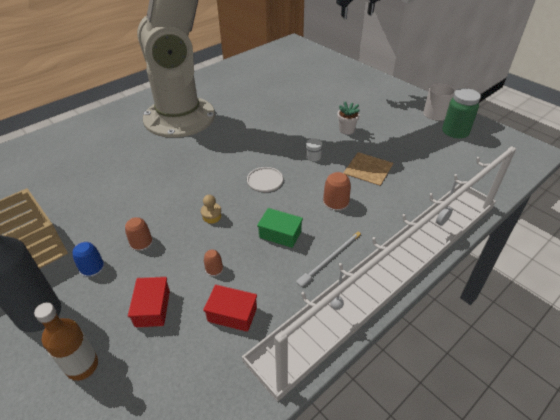

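View pics/side0.png

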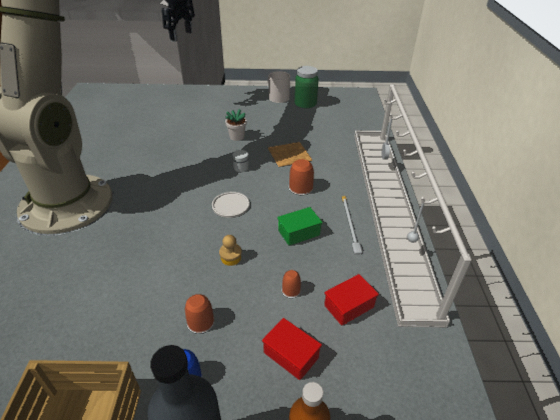

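Candidates (scene pixels):
- **Terracotta:** (337,190) is large, (138,233) medium and (213,262) small. The orange bottle at (70,345) is not a gourd.
- **Blue look-alike:** (88,258), leave alone.
- **Green:** tub at (280,228). The green jar at (462,113) is not the tub.
- **Red look-alikes:** (150,302) and (231,308), leave alone.
- **Tin:** (314,150). The jar at (440,100) is not the tin.
- **Dish:** (265,180). **Mat:** (370,168).

Next I measure them in both views.

```bash
cat > h.py <<'E'
import numpy as np,cv2
def ray(c,u,v):
    T=c["camera_from_world"];R=T[:3,:3];o=-R.T@T[:3,3]
    return o,R.T@np.array([(u-c["cx"])/c["fx"],(v-c["cy"])/c["fy"],1])
def plane(c,u,v,z):
    o,d=ray(c,u,v);return o+d*(z-o[2])/d[2]
def proj(c,p):
    q=c["camera_from_world"]@np.append(p,1);return np.array([c["fx"]*q[0]/q[2]+c["cx"],c["fy"]*q[1]/q[2]+c["cy"]])
def tri(c1,p1,c2,p2):
    A=[];b=[]
    for c,p in((c1,p1),(c2,p2)):
        o,d=ray(c,*p);d=d/np.linalg.norm(d);M=np.eye(3)-np.outer(d,d);A.append(M);b.append(M@o)
    return np.linalg.lstsq(np.vstack(A),np.hstack(b),rcond=None)[0]
def blobs(img,lo,hi,amin=60):
    h=cv2.cvtColor(img,cv2.COLOR_RGB2HSV);m=cv2.inRange(h,np.array(lo),np.array(hi))
    m=cv2.morphologyEx(m,cv2.MORPH_CLOSE,np.ones((3,3)))
    n,_,st,ce=cv2.connectedComponentsWithStats(m)
    return m,[(st[i].tolist(),ce[i].round(1).tolist()) for i in range(1,n) if st[i][4]>=amin]
E
python3 - <<'E'
from h import *
C={n:dict(np.load(f"pics/{n}0.npz")) for n in("scene","side","wrist")}
R={'terra':((3,110,60),(14,255,255)),'green':((50,120,40),(75,255,255)),'white':((0,0,200),(179,40,255)),'cork':((10,80,90),(22,220,255))}
for n in("scene","side"):
    for k,(lo,hi) in R.items():
        m,b=blobs(C[n]["image"],lo,hi,120)
        z={'terra':.035,'green':.024,'white':.006,'cork':.005}[k]
        for s,c in b:
            p=plane(C[n],*c,z)
            if .2<p[0]<.85 and abs(p[1])<.75: print(n,k,s,c,p.round(3))
a=cv2.resize(C["scene"]["image"][100:300,110:410],None,fx=2.6,fy=2.6,interpolation=cv2.INTER_CUBIC)
b=cv2.resize(C["side"]["image"][120:345,160:370],None,fx=2.6,fy=2.6,interpolation=cv2.INTER_CUBIC)
cv2.imwrite("pics/c1.png",a[:,:,::-1]);cv2.imwrite("pics/c2.png",b[:,:,::-1])
E
```

```text
scene terra [324, 173, 26, 36, 779] [336.9, 190.6] [0.629 0.085 0.035]
scene terra [126, 218, 26, 31, 596] [137.7, 233.2] [ 0.419 -0.369  0.035]
scene terra [204, 250, 18, 25, 344] [212.6, 262.2] [ 0.608 -0.288  0.035]
scene terra [41, 318, 42, 39, 1234] [61.2, 336.8] [ 0.563 -0.606  0.035]
scene terra [68, 359, 29, 21, 157] [84.7, 372.8] [ 0.661 -0.602  0.035]
scene green [258, 209, 44, 38, 1171] [279.7, 227.3] [ 0.62  -0.103  0.024]
scene cork [341, 153, 52, 32, 973] [367.6, 168.7] [0.603 0.244 0.005]
scene cork [201, 195, 20, 29, 397] [210.3, 210.1] [ 0.442 -0.183  0.005]
scene cork [41, 328, 22, 29, 331] [50.6, 340.2] [ 0.533 -0.626  0.005]
side terra [290, 159, 24, 34, 704] [301.1, 176.1] [0.63  0.089 0.035]
side terra [282, 270, 18, 26, 392] [291.0, 283.0] [ 0.598 -0.291  0.035]
side terra [185, 294, 29, 38, 834] [198.3, 312.9] [ 0.415 -0.37   0.035]
side terra [289, 397, 39, 23, 532] [305.2, 411.7] [ 0.619 -0.559  0.035]
side green [295, 76, 21, 31, 426] [302.8, 92.3] [0.651 0.637 0.024]
side green [278, 207, 44, 38, 1159] [299.0, 225.4] [ 0.62  -0.101  0.024]
side cork [276, 150, 36, 17, 262] [293.7, 158.8] [0.612 0.219 0.005]
side cork [219, 235, 21, 31, 398] [228.0, 251.3] [ 0.451 -0.174  0.005]
side cork [0, 360, 129, 60, 2969] [86.9, 383.1] [ 0.233 -0.501  0.005]
side cork [289, 397, 30, 23, 401] [301.0, 411.0] [ 0.614 -0.545  0.005]
```

View pics/c1.png

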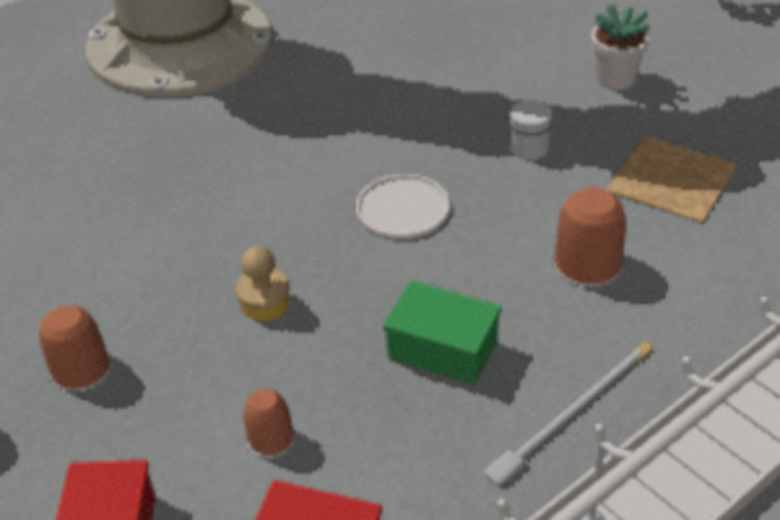

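View pics/c2.png

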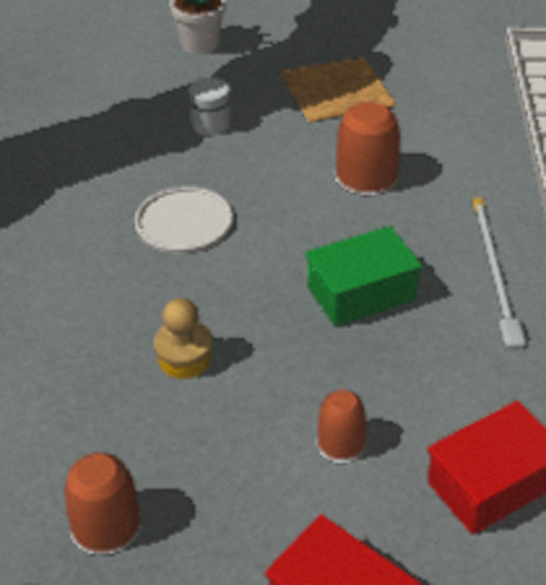

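View pics/wrist0.png

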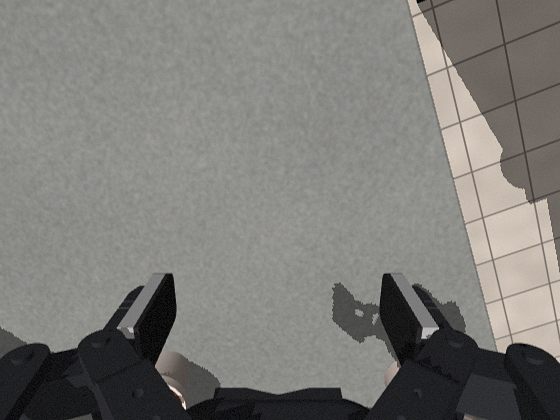

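The crops confirm the choices: large at (590,235), medium at (75,345), small at (268,420), green tub lid at (442,317), tin at (530,128), dish at (403,207) and mat at (672,178). Now the exact positions.

Run:
```python
from h import *
C={n:dict(np.load(f"pics/{n}0.npz")) for n in("scene","side")}
S,D=C["scene"],C["side"]
def med(c,k):return c["camera_from_world"]
for nm,a,b,bw in (("large",(336.9,190.6),(301.1,176.1),(26,24)),("medium",(137.7,233.2),(198.3,312.9),(26,29)),("small",(212.6,262.2),(291,283),(18,18)),("tub",(279.7,227.3),(299,225.4),(44,44))):
    p=tri(S,a,D,b)
    w=[x*(c["camera_from_world"]@np.append(p,1))[2]/c["fx"] for c,x in((S,bw[0]),(D,bw[1]))]
    print(nm,p.round(4),"w",np.round(w,3))
# lid
for n,c in C.items():
    h=cv2.cvtColor(c["image"],cv2.COLOR_RGB2HSV)
    x0,y0,w,hh=(250,200,60,55) if n=="scene" else (270,200,60,50)
    r=h[y0:y0+hh,x0:x0+w];g=(r[...,0]>50)&(r[...,0]<75)&(r[...,1]>120)
    t,_=cv2.threshold(r[...,2][g].reshape(-1,1),0,255,cv2.THRESH_OTSU)
    m=(g&(r[...,2]>t)).astype(np.uint8)
    m=cv2.morphologyEx(m,cv2.MORPH_OPEN,np.ones((3,3)))
    k=max(cv2.findContours(m,cv2.RETR_EXTERNAL,cv2.CHAIN_APPROX_NONE)[0],key=cv2.contourArea)
    P=np.array([plane(c,u+x0,v+y0,.048)[:2] for [[u,v]] in k],np.float32)
    print(n,"lid",t,cv2.minAreaRect(P*1000))
    # dish
    x0,y0,w,hh=(235,160,60,40) if n=="scene" else (205,185,55,40)
    r=h[y0:y0+hh,x0:x0+w];m=(r[...,2]>150).astype(np.uint8)
    k=max(cv2.findContours(m,cv2.RETR_EXTERNAL,cv2.CHAIN_APPROX_NONE)[0],key=cv2.contourArea)
    P=np.array([plane(c,u+x0,v+y0,.006)[:2] for [[u,v]] in k],np.float32)
    print(n,"dish",cv2.fitEllipse(P*1000))
    # tin
    m=None
cs=[(650,138),(735,166),(705,218),(610,185)]
for u,v in cs: print("mat",plane(S,u/2.6+110,v/2.6+100,.005).round(3))
print("mat side",[plane(D,u/2.6+160,v/2.6+120,.005).round(3).tolist() for u,v in((284,70),(364,58),(395,101),(310,121))])
print("tin",plane(S,530/2.6+110,115/2.6+100,.05).round(3),plane(D,211/2.6+160,93/2.6+120,.05).round(3), tri(S,(530/2.6+110,130/2.6+100),D,(211/2.6+160,107/2.6+120)).round(3))
print("plant",plane(S,348,122,.04),"brush",plane(S,212,210,.03))
```

```text
large [0.6299 0.0846 0.0372] w [0.067 0.067]
medium [ 0.414  -0.3668  0.0302] w [0.061 0.058]
small [ 0.599  -0.2833  0.0241] w [0.04  0.039]
tub [ 0.6202 -0.103   0.0253] w [0.105 0.108]
scene lid 107.0 ((622.572021484375, -104.95654296875), (88.4305648803711, 60.69640350341797), 25.781436920166016)
scene dish ((441.11566162109375, -0.3458437919616699), (90.01007080078125, 100.5002670288086), 152.98207092285156)
side lid 96.0 ((617.16796875, -118.79727935791016), (107.64263916015625, 87.06661224365234), 25.791658401489258)
side dish ((439.8263854980469, 0.7046201229095459), (90.8354721069336, 99.45936584472656), 137.13108825683594)
mat [0.54  0.283 0.005]
mat [0.636 0.313 0.005]
mat [0.67  0.22  0.005]
mat [0.566 0.187 0.005]
mat side [[0.535, 0.284, 0.005], [0.634, 0.314, 0.005], [0.668, 0.22, 0.005], [0.568, 0.177, 0.005]]
tin [0.46  0.169 0.05 ] [0.458 0.163 0.05 ] [0.455 0.175 0.023]
plant [0.43912265 0.3379229  0.04      ] brush [ 0.46752546 -0.19209194  0.03      ]
```

Sizes (67, 59 and 40 mm wide) and heights agree. I'll add a move helper and check clearance to the red boxes.

```bash
cat >> h.py <<'E'
def go(s,tgt,yaw):
    """turn about tool y (deg) and shift in tool axes (cm) to bring TCP to tgt, tool down, jaw axis at yaw deg"""
    R=s["tool_rot"];from scipy.spatial.transform import Rotation as Ro
    a=np.radians(yaw);z=np.array([np.cos(a),np.sin(a),0]);y=np.array([0,0,-1.]);x=np.cross(y,z)
    best=min((Ro.from_matrix(R.T@np.c_[k*x,y,k*z]).as_rotvec(degrees=True) for k in(1,-1)),key=np.linalg.norm)
    print("turn",best.round(1),"shift",(R.T@(np.array(tgt)-s["ee_pos"])*100).round(2),"| at",s["ee_pos"].round(4),"jawyaw",np.degrees(np.arctan2(R[1,2],R[0,2])).round(1),"t",round(s["time"],2),"grip",round(float(s["grip_width"]),3),"F",s["wrist_force"].round(1))
E
python3 - <<'E'
from h import *
from cell import observe
s=observe()
C={n:dict(np.load(f"pics/{n}0.npz")) for n in("scene","side","wrist")}
W=C["wrist"];T=W["camera_from_world"];o=-T[:3,:3].T@T[:3,3]
print("cam in tool",(s["tool_rot"].T@(o-s["ee_pos"])).round(3),"axis",(s["tool_rot"].T@T[2,:3]).round(3),"tcp px",proj(W,s["ee_pos"]),"below15cm",proj(W,s["ee_pos"]-[0,0,.15]))
for n in("scene","side"):
    c=C[n];m=cv2.inRange(cv2.cvtColor(c["image"],cv2.COLOR_RGB2HSV),np.array([0,150,60]),np.array([3,255,255]))
    for k in cv2.findContours(m,cv2.RETR_EXTERNAL,cv2.CHAIN_APPROX_NONE)[0]:
        if cv2.contourArea(k)>300: print(n,cv2.boxPoints(cv2.minAreaRect(np.array([plane(c,u,v,.024)[:2] for [[u,v]] in k],np.float32))).round(3).tolist())
go(s,[.599,-.284,.16],60)
E
```

```text
cam in tool [-0.081 -0.143 -0.   ] axis [ 0.316  0.949 -0.001] tcp px [278.56983673 274.80149894] below15cm [278.61097231 186.23543141]
scene [[0.652999997138977, -0.3149999976158142], [0.6990000009536743, -0.3869999945163727], [0.7839999794960022, -0.3319999873638153], [0.7379999756813049, -0.25999999046325684]]
scene [[0.5260000228881836, -0.4309999942779541], [0.6169999837875366, -0.5049999952316284], [0.6639999747276306, -0.44699999690055847], [0.5730000138282776, -0.37299999594688416]]
side [[0.5299999713897705, -0.4339999854564667], [0.6119999885559082, -0.5], [0.6639999747276306, -0.4350000023841858], [0.5830000042915344, -0.36899998784065247]]
side [[0.6510000228881836, -0.3149999976158142], [0.6959999799728394, -0.38600000739097595], [0.7929999828338623, -0.3240000009536743], [0.7480000257492065, -0.2529999911785126]]
turn [0.1 8.  0. ] shift [ 66.18   7.15 -66.36] | at [0.2339 0.5792 0.2305] jawyaw 68.0 t 0.15 grip 1.0 F [ 0.3 -0.2 -0.6]
```

>>> {"op": "arm_command", "data": {"deltas": [[[0, 1, 0], [6, 0, -6], 1], [[0, 2, 0], [12, 1, -12], 1], [[0, 3, 0], [17, 1, -17], 1], [[0, 4, 0], [22, 1, -22], 1], [[0, 5, 0], [27, 2, -27], 1], [[0, 6, 0], [32, 2, -32], 1], [[0, 7, 0], [37, 3, -37], 1], [[0, 8, 0], [42, 3, -42], 1]]}}

```text
time: 1.15
ee_pos: [0.4291, 0.118, 0.2055]
tool_rot: [[0.866, -0.0, 0.5], [-0.5, -0.001, 0.866], [0.0, -1.0, -0.001]]
wrist_force: [1.2, 0.0, -0.2]
grip_width: 1.003
```

```bash
python3 -c "
from h import *
from cell import observe
go(observe(),[.599,-.284,.16],60)"
```

```text
turn [ 0.1 -0.   0. ] shift [ 34.82   4.59 -26.31] | at [0.4291 0.118  0.2055] jawyaw 60.0 t 1.15 grip 1.003 F [ 1.2  0.  -0.2]
```

>>> {"op": "arm_command", "data": {"deltas": [[[0, 0, 0], [5, 1, -4], 1], [[0, 0, 0], [10, 2, -8], 1], [[0, 0, 0], [16, 3, -12], 1], [[0, 0, 0], [21, 4, -16], 1], [[0, 0, 0], [26, 4, -20], 1], [[0, 0, 0], [31, 4.6, -24], 1], [[0, 0, 0], [34.8, 4.6, -26.3], 1], [[0, 0, 0], [34.8, 4.6, -26.3], 1]]}}

```text
time: 2.15
ee_pos: [0.5974, -0.2894, 0.1577]
tool_rot: [[0.863, -0.004, 0.506], [-0.506, -0.004, 0.863], [-0.002, -1.0, -0.006]]
wrist_force: [-1.3, -0.0, -0.1]
grip_width: 1.001
```

```bash
cat >> h.py <<'E'
def gourd(c,zc,near):
    """terracotta blob whose centroid cast to height zc lies nearest `near`"""
    m,b=blobs(c["image"],(3,90,40),(15,255,255),150)
    P=[(plane(c,*ce,zc),st) for st,ce in b]
    return min(P,key=lambda q:np.hypot(*(q[0][:2]-near)))
E
python3 - <<'E'
from h import *
from cell import observe,camera
c=camera("wrist");s=observe();cv2.imwrite("pics/w1.png",c["image"][:,:,::-1])
p,st=gourd(c,.028,(.599,-.284));print(p.round(4),st)
go(s,[p[0],p[1],.03],60)
E
```

```text
[ 0.5986 -0.2821  0.028 ] [263, 161, 50, 58, 2277]
turn [ 0.2 -0.2 -0.1] shift [-0.16 12.82  0.5 ] | at [ 0.5979 -0.287   0.1582] jawyaw 59.8 t 2.2 grip 1.0 F [-0.   0.2  0.8]
```

View pics/w1.png

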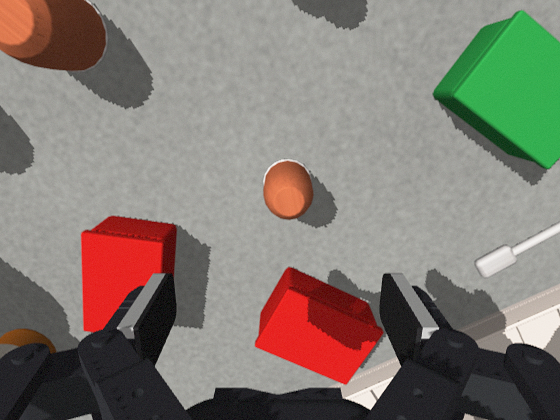

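The small gourd is at (288,190), with red boxes at (130,270) and (320,330) clear of the jaw line. Descending.

>>> {"op": "arm_command", "data": {"deltas": [[[0.2, 0, 0], [-0.1, 3, 0.4], 1], [[0.2, 0, 0], [-0.1, 7, 0.4], 1], [[0.2, 0, 0], [-0.1, 11, 0.4], 1], [[0.2, 0, 0], [-0.1, 13.5, 0.4], 1], [[0.2, 0, 0], [-0.1, 15, 0.4], 1], [[0.2, 0, 0], [-0.1, 15.4, 0.4], 1], [[0.2, 0, 0], [-0.1, 15.4, 0.4], 1], [[0.2, 0, 0], [-0.1, 15.4, 0.4], 0.7]]}}

```text
time: 3.2
ee_pos: [0.5993, -0.2837, 0.0055]
tool_rot: [[0.864, 0.0, 0.504], [-0.504, -0.0, 0.864], [0.0, -1.0, 0.0]]
wrist_force: [-0.5, 0.3, 0.4]
grip_width: 0.817
```

>>> {"op": "arm_command", "data": {"deltas": [[[0, 0, 0], [0, 0, 0], 0], [[0, 0, 0], [0, 0, 0], 0], [[0, 0, 0], [0, 0, 0], 0], [[0, 0, 0], [0, 0, 0], 0], [[0, 0, 0], [0, 0, 0], 0], [[0, 0, 0], [0, 0, 0], 0], [[0, 0, 0], [0, 0, 0], 0], [[0, 0, 0], [0, 0, 0], 0]]}}

```text
time: 4.2
ee_pos: [0.5999, -0.2842, 0.0067]
tool_rot: [[0.864, 0.002, 0.504], [-0.504, -0.001, 0.864], [0.002, -1.0, 0.0]]
wrist_force: [-1.6, 0.8, 6.9]
grip_width: 0.437
```

Run:
```python
from h import *
from cell import observe,camera
s=observe();go(s,[.4405,0,.15],0); go(s,[.4405,0,.15],60)
c=camera("wrist");cv2.imwrite("pics/w2.png",c["image"][:,:,::-1])
```

```text
turn [-0.1 59.7  0.1] shift [-28.06 -14.38  16.52] | at [ 0.5999 -0.2842  0.0067] jawyaw 59.7 t 4.2 grip 0.437 F [-1.6  0.8  6.9]
turn [-0.  -0.3  0.1] shift [-28.06 -14.38  16.52] | at [ 0.5999 -0.2842  0.0067] jawyaw 59.7 t 4.2 grip 0.437 F [-1.6  0.8  6.9]
```

View pics/w2.png

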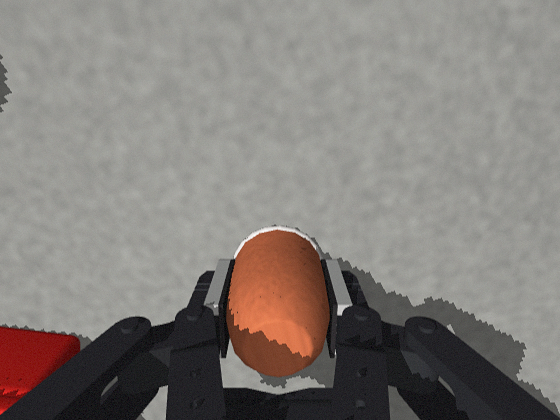

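Gripped: width 0.437 of 85 mm, about 37 mm, and the gourd sits central at (278,310). Lifting and going to the dish.

>>> {"op": "arm_command", "data": {"deltas": [[[0, 0, 0], [0, -2, 0], 0], [[0, 0, 0], [0, -6, 0], 0], [[0, 0, 0], [-3, -9, 2], 0], [[0, 0, 0], [-8, -10, 4.8], 0], [[0, 0, 0], [-13, -10, 7.7], 0], [[0, 0, 0], [-18, -10, 10.6], 0], [[0, 0, 0], [-23, -10, 13.6], 0], [[0, 0, 0], [-26, -10, 15.6], 0]]}}

```text
time: 5.25
ee_pos: [0.4524, -0.0161, 0.1071]
tool_rot: [[0.865, 0.002, 0.502], [-0.502, 0.001, 0.865], [0.002, -1.0, 0.002]]
wrist_force: [0.4, -0.5, -1.0]
grip_width: 0.431
```

Run:
```python
from h import *
from cell import observe,camera
s=observe();go(s,[.4405,0,.08],60)
c=camera("wrist")
h=cv2.cvtColor(c["image"],cv2.COLOR_RGB2HSV);m=((h[...,2]>165)&(h[...,1]<40)).astype(np.uint8)
k=max(cv2.findContours(m[:260],cv2.RETR_EXTERNAL,cv2.CHAIN_APPROX_NONE)[0],key=cv2.contourArea)
print(cv2.boundingRect(k),cv2.fitEllipse(np.array([plane(c,u,v,.006)[:2] for [[u,v]] in k],np.float32)*1000))
cv2.imwrite("pics/w3.png",c["image"][:,:,::-1])
```

```text
turn [-0.1 -0.1  0.1] shift [-1.84  2.71  0.78] | at [ 0.4524 -0.0161  0.1071] jawyaw 59.9 t 5.25 grip 0.431 F [ 0.4 -0.5 -1. ]
(218, 95, 148, 165) ((439.1844787597656, 0.9672281742095947), (98.02516174316406, 116.03256225585938), 28.39506721496582)
```

View pics/w3.png

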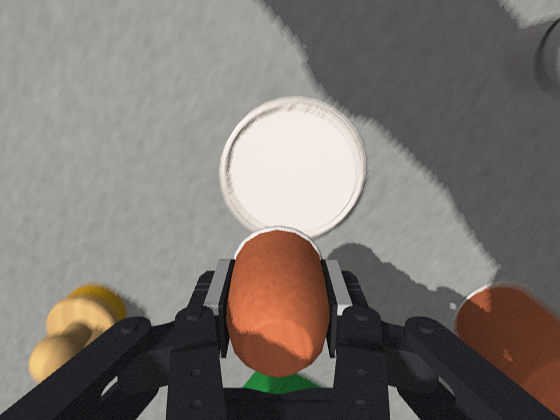

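Dish spans columns 219–366 and rows 96–241, so its centre is about (292.5,168).

Run:
```python
from h import *
from cell import observe,camera
s=observe();c=camera("wrist")
for z in(.004,.008):print(plane(c,292.5,168.5,z).round(4))
```

```text
[0.4338 0.0094 0.004 ]
[0.433  0.0097 0.008 ]
```

Run:
```python
from h import *
from cell import observe,camera
c=camera("wrist");s=observe();h=cv2.cvtColor(c["image"],cv2.COLOR_RGB2HSV)
m=((h[...,2]>165)&(h[...,1]<40)).astype(np.uint8)[:260]
k=max(cv2.findContours(m,cv2.RETR_EXTERNAL,cv2.CHAIN_APPROX_NONE)[0],key=cv2.contourArea)
x,y,w,hh=cv2.boundingRect(k);k=k[k[:,0,1]<y+135]
P=np.array([plane(c,u,v,.007)[:2] for [[u,v]] in k])
A=np.c_[2*P,np.ones(len(P))];q=np.linalg.lstsq(A,(P**2).sum(1),rcond=None)[0]
print((x,y,w,hh),q[:2].round(4),"R",np.sqrt(q[2]+q[:2]@q[:2]).round(4));go(s,[.4405,0,.08],60)
```

```text
(215, 104, 144, 156) [0.4376 0.0012] R 0.049
turn [-0.1 -0.   0.1] shift [-1.96  2.72  0.78] | at [ 0.4535 -0.0166  0.1072] jawyaw 60.0 t 5.4 grip 0.433 F [ 1.1 -0.6 -0.2]
```

>>> {"op": "arm_command", "data": {"deltas": [[[0, 0, 0], [-1, 1, 0.4], 0], [[0, 0, 0], [-1.9, 3, 0.8], 0], [[0, 0, 0], [-1.9, 5, 0.8], 0], [[0, 0, 0], [-1.9, 7, 0.8], 0], [[0, 0, 0], [-1.9, 8.3, 0.8], 0], [[0, 0, 0], [-1.9, 9, 0.8], 0], [[0, 0, 0], [-1.9, 9.3, 0.8], 0], [[0, 0, 0], [-1.9, 9.3, 0.8], 0]]}}

```text
time: 6.4
ee_pos: [0.4416, -0.0001, 0.0144]
tool_rot: [[0.865, 0.003, 0.501], [-0.501, 0.001, 0.865], [0.002, -1.0, 0.003]]
wrist_force: [-0.4, 0.4, -0.9]
grip_width: 0.435
```

Run:
```python
from h import *
from cell import observe,camera
s=observe();go(s,[.4405,0,.0105],60)
```

```text
turn [-0.2 -0.1  0.1] shift [-0.1   0.39 -0.04] | at [ 4.416e-01 -1.000e-04  1.440e-02] jawyaw 59.9 t 6.4 grip 0.435 F [-0.4  0.4 -0.9]
```

>>> {"op": "arm_command", "data": {"deltas": [[[0, 0, 0], [-0.1, 0.1, 0], 0], [[0, 0, 0], [-0.1, 0.2, 0], 0], [[0, 0, 0], [-0.1, 0.25, 0], 0], [[0, 0, 0], [-0.1, 0.3, 0], 0], [[0, 0, 0], [-0.1, 0.35, 0], 0], [[0, 0, 0], [-0.1, 0.4, 0], 0], [[0, 0, 0], [-0.1, 0.4, 0], 0], [[0, 0, 0], [-0.1, 0.4, 0], 0]]}}

```text
time: 7.4
ee_pos: [0.4408, 0.0004, 0.0106]
tool_rot: [[0.865, 0.004, 0.501], [-0.501, 0.001, 0.865], [0.002, -1.0, 0.003]]
wrist_force: [-1.6, 0.4, 5.1]
grip_width: 0.438
```

Contact at about 5 N. Releasing, then lifting.

>>> {"op": "arm_command", "data": {"deltas": [[[0, 0, 0], [0, 0, 0], 0.5], [[0, 0, 0], [0, 0, 0], 0.7], [[0, 0, 0], [0, 0, 0], 1], [[0, 0, 0], [0, 0, 0], 1], [[0, 0, 0], [0, -2, 0], 1], [[0, 0, 0], [0, -6, 0], 1], [[0, 0, 0], [0, -11, 0], 1], [[0, 0, 0], [0, -14, 0], 1]]}}

```text
time: 8.4
ee_pos: [0.441, 0.0, 0.1529]
tool_rot: [[0.865, 0.006, 0.501], [-0.501, 0.002, 0.865], [0.004, -1.0, 0.005]]
wrist_force: [0.8, 0.1, -0.1]
grip_width: 0.998
```

Run:
```python
from h import *
from cell import observe,camera
c=camera("wrist");c=camera("wrist");s=observe()
p,st=gourd(c,.032,(.44,0));print("small",p.round(4),st)
for n in("scene","side"):
    d=camera(n);print(n,gourd(d,.032,(.44,0))[0].round(4))
cv2.imwrite("pics/w4.png",c["image"][:,:,::-1])
go(s,[.414,-.368,.17],-20);go(s,[.414,-.368,.17],60)
```

```text
small [0.4393 0.0009 0.032 ] [251, 160, 51, 60, 2390]
scene [ 0.441  -0.0011  0.032 ]
side [ 0.4397 -0.0017  0.032 ]
turn [-0.6 79.9  0. ] shift [ 16.01  -1.77 -33.29] | at [4.425e-01 3.000e-04 1.538e-01] jawyaw 59.9 t 8.5 grip 1.001 F [ 0.8  0.1 -0.8]
turn [-0.4 -0.1  0.4] shift [ 16.01  -1.77 -33.29] | at [4.425e-01 3.000e-04 1.538e-01] jawyaw 59.9 t 8.5 grip 1.001 F [ 0.8  0.1 -0.8]
```

View pics/w4.png

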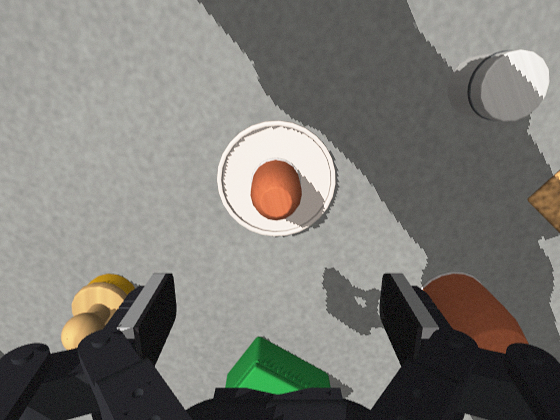

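Small gourd stands in the dish, px (276,190). Now the medium.

>>> {"op": "arm_command", "data": {"deltas": [[[0, 6, 0], [2, -0.5, -4], 1], [[0, 13, 0], [4.5, -1, -9], 1], [[0, 20, 0], [7, -1.5, -14.5], 1], [[0, 27, 0], [9.6, -1.8, -20], 1], [[0, 34, 0], [12, -1.8, -25], 1], [[0, 41, 0], [14.5, -1.8, -30], 1], [[0, 48, 0], [16, -1.8, -33.3], 1], [[0, 50, 0], [16, -1.8, -33.3], 1]]}}

```text
time: 9.6
ee_pos: [0.4094, -0.371, 0.1661]
tool_rot: [[0.165, 0.0, 0.986], [-0.986, 0.001, 0.165], [-0.001, -1.0, 0.0]]
wrist_force: [0.0, 0.2, -0.4]
grip_width: 0.997
```

Run:
```python
from h import *
from cell import observe,camera
c=camera("wrist");c=camera("wrist");s=observe()
p,st=gourd(c,.035,(.414,-.367));print("medium",p.round(4),st)
m,b=blobs(c["image"],(110,120,40),(130,255,255),100);print("blue",[plane(c,*x[1],.035).round(3) for x in b])
cv2.imwrite("pics/w5.png",c["image"][:,:,::-1])
go(s,[.4145,-.367,.009],10)
```

```text
medium [ 0.4146 -0.3656  0.035 ] [250, 151, 68, 78, 4138]
blue [array([ 0.408, -0.487,  0.035])]
turn [-0.1 -0.1 -0.1] shift [ 0.03 15.72  0.3 ] | at [ 0.4113 -0.3677  0.1662] jawyaw 9.9 t 9.7 grip 1.002 F [-0.2  1.  -0.4]
```

View pics/w5.png

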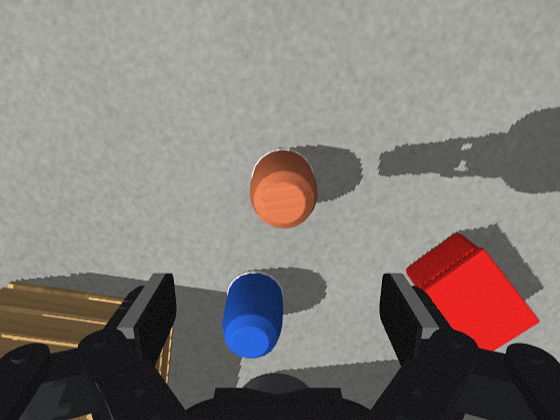

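Medium gourd at (284,190); blue look-alike at (252,315) and the crate stay clear. Descending to grip.

>>> {"op": "arm_command", "data": {"deltas": [[[0, 0, 0], [-0.1, 3, 0.3], 1], [[0, 0, 0], [-0.1, 7, 0.3], 1], [[0, 0, 0], [-0.1, 11, 0.3], 1], [[0, 0, 0], [-0.1, 13.5, 0.3], 1], [[0, 0, 0], [-0.1, 15.2, 0.3], 1], [[0, 0, 0], [-0.1, 15.7, 0.3], 1], [[0, 0, 0], [-0.1, 15.7, 0.3], 1], [[0, 0, 0], [-0.1, 15.7, 0.3], 0.8]]}}

```text
time: 10.7
ee_pos: [0.4149, -0.3662, 0.0102]
tool_rot: [[0.172, 0.003, 0.985], [-0.985, 0.002, 0.172], [-0.001, -1.0, 0.003]]
wrist_force: [-1.4, 0.2, 0.6]
grip_width: 0.82
```

>>> {"op": "arm_command", "data": {"deltas": [[[0, 0, 0], [0, 0, 0], 0], [[0, 0, 0], [0, 0, 0], 0], [[0, 0, 0], [0, 0, 0], 0], [[0, 0, 0], [0, 0, 0], 0], [[0, 0, 0], [0, 0, 0], 0], [[0, 0, 0], [0, 0, 0], 0], [[0, 0, 0], [0, 0, 0], 0], [[0, 0, 0], [0, 0, 0], 0]]}}

```text
time: 11.7
ee_pos: [0.4154, -0.3666, 0.0113]
tool_rot: [[0.172, 0.004, 0.985], [-0.985, 0.002, 0.172], [-0.001, -1.0, 0.005]]
wrist_force: [-1.5, 1.7, 5.9]
grip_width: 0.605
```

Run:
```python
from h import *
from cell import observe,camera
s=observe();go(s,[.4405,0,.12],10)
for n in("scene","side"):
    d=camera(n);print(n,gourd(d,.035,(.414,-.367))[0].round(4))
```

```text
turn [-0.3 -0.1 -0. ] shift [-35.69 -10.8    8.82] | at [ 0.4154 -0.3666  0.0113] jawyaw 9.9 t 11.7 grip 0.605 F [-1.5  1.7  5.9]
scene [ 0.4204 -0.3812  0.035 ]
side [ 0.4166 -0.3752  0.035 ]
```

>>> {"op": "arm_command", "data": {"deltas": [[[0, 0, 0], [0, -2, 0], 0], [[0, 0, 0], [0, -7, 0], 0], [[0, 0, 0], [-3, -12, 0.7], 0], [[0, 0, 0], [-8, -14, 2], 0], [[0, 0, 0], [-13.5, -14, 3.4], 0], [[0, 0, 0], [-19, -14, 4.8], 0], [[0, 0, 0], [-24.5, -14, 6.1], 0], [[0, 0, 0], [-30, -14, 7.5], 0]]}}

```text
time: 12.8
ee_pos: [0.4372, -0.057, 0.1531]
tool_rot: [[0.171, 0.006, 0.985], [-0.985, 0.003, 0.171], [-0.002, -1.0, 0.007]]
wrist_force: [0.5, -0.2, -0.3]
grip_width: 0.608
```

Run:
```python
from h import *
from cell import observe,camera
s=observe();go(s,[.4398,-.0005,.1],10)
```

```text
turn [-0.4 -0.2 -0.1] shift [-5.51  5.33  1.19] | at [ 0.4372 -0.057   0.1531] jawyaw 9.8 t 12.8 grip 0.608 F [ 0.5 -0.2 -0.3]
```

>>> {"op": "arm_command", "data": {"deltas": [[[-0.4, 0, 0], [-2, 0, 0.4], 0], [[-0.4, 0, 0], [-4, 0, 0.8], 0], [[-0.4, 0, 0], [-5.5, 1, 1.2], 0], [[-0.4, 0, 0], [-5.5, 3, 1.2], 0], [[-0.4, 0, 0], [-5.5, 5, 1.2], 0], [[-0.4, 0, 0], [-5.5, 5.3, 1.2], 0], [[-0.4, 0, 0], [-5.5, 5.3, 1.2], 0], [[-0.4, 0, 0], [-5.5, 5.3, 1.2], 0]]}}

```text
time: 13.8
ee_pos: [0.4405, -0.0007, 0.101]
tool_rot: [[0.17, 0.001, 0.985], [-0.985, 0.002, 0.17], [-0.002, -1.0, 0.001]]
wrist_force: [-0.7, 1.0, -0.3]
grip_width: 0.605
```

Run:
```python
from h import *
from cell import observe,camera
s=observe();go(s,[.4398,-.0005,.0155],10)
c=camera("side");d=camera("scene")
print([gourd(x,z,(.44,0)) for x in(c,d) for z in (.1235,)])
a=cv2.resize(c["image"][120:240,170:290],(480,480),interpolation=2);b=cv2.resize(d["image"][90:210,205:325],(480,480),interpolation=2)
cv2.imwrite("pics/n1.png",cv2.resize(np.hstack([a,b]),(800,400))[:,:,::-1])
```

```text
turn [-0.1 -0.2 -0.1] shift [-0.02  8.55 -0.07] | at [ 0.4405 -0.0007  0.101 ] jawyaw 9.8 t 13.8 grip 0.605 F [-0.7  1.  -0.3]
[(array([ 0.44644942, -0.04207851,  0.1235    ]), [217, 153, 22, 55, 872]), (array([ 0.47728029, -0.03477846,  0.1235    ]), [253, 130, 19, 53, 632])]
```

View pics/n1.png

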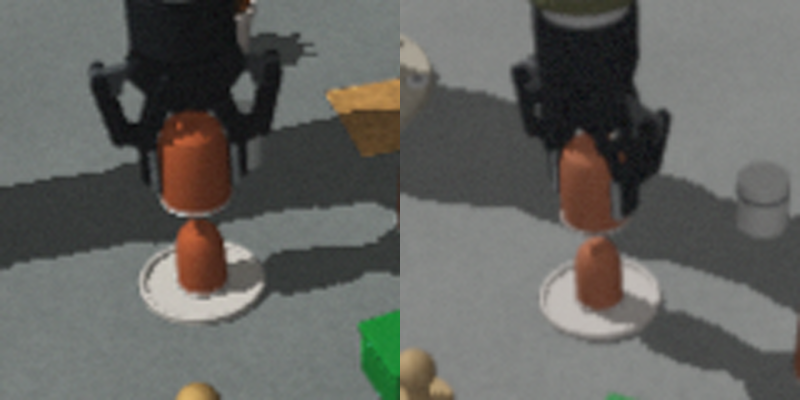

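Both views show the medium gourd above the small, roughly coaxial. Numeric check of the offset:

Run:
```python
from h import *
C={n:dict(np.load(f"pics/{n}0.npz")) for n in("scene","side")}
from cell import camera
for n,x0 in(("side",217),("scene",253)):
    c=camera(n)
    h=cv2.cvtColor(c["image"],cv2.COLOR_RGB2HSV);m=(h[...,0]>=2)&(h[...,0]<=15)&(h[...,1]>90)
    for r in range(150,210,4) if n=="side" else range(130,190,4):
        x=np.where(m[r,x0-5:x0+30])[0]
        if len(x): print(n,r,x[0]+x0-5,x[-1]+x0-5,end=" | ")
    print()
    print("expected centres: medium low",proj(c,[.4402,.0003,.105]).round(1),"small low",proj(c,[.4395,.0005,.02]).round(1))
```

```text
side 154 222 232 | side 158 218 236 | side 162 218 238 | side 166 217 238 | side 170 218 238 | side 174 218 238 | side 178 219 238 | side 182 222 234 | side 186 226 232 | side 190 223 235 | side 194 223 236 | side 198 223 237 | side 202 224 237 | side 206 225 235 | 
expected centres: medium low [228.  173.5] small low [230.  199.5]
scene 130 260 261 | scene 134 254 263 | scene 138 253 271 | scene 142 253 268 | scene 146 253 267 | scene 150 253 267 | scene 154 255 267 | scene 158 258 268 | scene 162 261 267 | scene 166 258 269 | scene 170 258 270 | scene 174 258 270 | scene 178 259 271 | scene 182 263 266 | 
expected centres: medium low [263.3 149.3] small low [264.4 174.3]
```

Matches the expected pixels (side 228/230). Lowering.

>>> {"op": "arm_command", "data": {"deltas": [[[0, 0, 0], [0, 1.5, -0.05], 0], [[0, 0, 0], [0, 3, -0.05], 0], [[0, 0, 0], [0, 4.5, -0.05], 0], [[0, 0, 0], [0, 6, -0.05], 0], [[0, 0, 0], [0, 7.3, -0.05], 0], [[0, 0, 0], [0, 7.9, -0.05], 0], [[0, 0, 0], [0, 8.1, -0.05], 0], [[0, 0, 0], [0, 8.1, -0.05], 0]]}}

```text
time: 15.0
ee_pos: [0.44, -0.0004, 0.0199]
tool_rot: [[0.171, 0.001, 0.985], [-0.985, 0.003, 0.171], [-0.003, -1.0, 0.001]]
wrist_force: [0.3, 0.1, -0.8]
grip_width: 0.608
```

>>> {"op": "arm_command", "data": {"deltas": [[[0, 0, 0], [0, 0.1, 0], 0], [[0, 0, 0], [0, 0.2, 0], 0], [[0, 0, 0], [0, 0.25, 0], 0], [[0, 0, 0], [0, 0.3, 0], 0], [[0, 0, 0], [0, 0.35, 0], 0], [[0, 0, 0], [0, 0.4, 0], 0], [[0, 0, 0], [0, 0.4, 0], 0], [[0, 0, 0], [0, 0.4, 0], 0]]}}

```text
time: 16.0
ee_pos: [0.44, -0.0004, 0.0159]
tool_rot: [[0.171, 0.001, 0.985], [-0.985, 0.003, 0.171], [-0.003, -1.0, 0.001]]
wrist_force: [-0.2, 0.1, -1.4]
grip_width: 0.607
```

No contact yet; a little lower.

>>> {"op": "arm_command", "data": {"deltas": [[[0, 0, 0], [0, 0.05, 0], 0], [[0, 0, 0], [0, 0.1, 0], 0], [[0, 0, 0], [0, 0.1, 0], 0], [[0, 0, 0], [0, 0.15, 0], 0], [[0, 0, 0], [0, 0.15, 0], 0], [[0, 0, 0], [0, 0.15, 0], 0], [[0, 0, 0], [0, 0.15, 0], 0], [[0, 0, 0], [0, 0.15, 0], 0]]}}

```text
time: 17.0
ee_pos: [0.4401, -0.0004, 0.0152]
tool_rot: [[0.17, 0.0, 0.985], [-0.985, 0.004, 0.17], [-0.004, -1.0, 0.001]]
wrist_force: [-7.2, -0.2, 17.9]
grip_width: 0.608
```

Seated at TCP z = 0.0152 as predicted. Releasing and lifting.

>>> {"op": "arm_command", "data": {"deltas": [[[0, 0, 0], [0, -0.05, 0], 0], [[0, 0, 0], [0, -0.05, 0], 0.7], [[0, 0, 0], [0, -0.05, 0], 1], [[0, 0, 0], [0, -0.05, 0], 1], [[0, 0, 0], [0, -1.5, 0], 1], [[0, 0, 0], [0, -5, 0], 1], [[0, 0, 0], [0, -10, 0], 1], [[0, 0, 0], [0, -15, 0], 1]]}}

```text
time: 18.0
ee_pos: [0.4398, -0.0017, 0.1672]
tool_rot: [[0.169, 0.0, 0.986], [-0.986, 0.003, 0.169], [-0.003, -1.0, 0.001]]
wrist_force: [0.8, 0.4, 0.5]
grip_width: 0.998
```

Run:
```python
from h import *
from cell import observe,camera
c=camera("wrist");c=camera("wrist");s=observe()
p,st=gourd(c,.039,(.44,0));print("medium",p.round(4),st)
for n in("scene","side"):
    d=camera(n);print(n,gourd(d,.039,(.44,0))[0].round(4))
cv2.imwrite("pics/w6.png",c["image"][:,:,::-1])
go(s,[.629,.086,.19],60)
```

```text
medium [4.408e-01 4.000e-04 3.900e-02] [241, 150, 66, 76, 3969]
scene [ 0.4435 -0.0029  0.039 ]
side [ 0.4405 -0.0024  0.039 ]
turn [ -0.7 -50.3  -0.1] shift [-5.49 -1.72 19.82] | at [ 0.4431 -0.0015  0.1705] jawyaw 9.7 t 18.1 grip 1.002 F [-0.6  0.6 -0.4]
```

Medium nested at (0.4405, 0.000). Now the large gourd.

>>> {"op": "arm_command", "data": {"deltas": [[[0, 0, 0], [-1, -1, 4], 1], [[0, 0, 0], [-2.5, -2, 9], 1], [[0, 0, 0], [-4, -2, 14], 1], [[0, 0, 0], [-5.4, -2, 19], 1], [[0, 0, 0], [-5.4, -2, 19.8], 1], [[0, 0, 0], [-5.4, -2, 19.8], 1], [[0, 0, 0], [-5.4, -2, 19.8], 1], [[0, 0, 0], [-5.4, -2, 19.8], 1]]}}

```text
time: 19.2
ee_pos: [0.6259, 0.0855, 0.1882]
tool_rot: [[0.17, 0.003, 0.986], [-0.986, 0.007, 0.169], [-0.006, -1.0, 0.004]]
wrist_force: [-0.2, -0.5, -0.7]
grip_width: 0.999
```

Run:
```python
from h import *
from cell import observe,camera
c=camera("wrist");s=observe()
p,st=gourd(c,.042,(.63,.085));print("large",p.round(4),st)
cv2.imwrite("pics/w7.png",c["image"][:,:,::-1])
go(s,[p[0],p[1],.0145],10)
```

```text
large [0.6298 0.0837 0.042 ] [240, 145, 83, 92, 5923]
turn [-0.3 -0.2 -0.4] shift [ 0.38 17.37  0.26] | at [0.626  0.0858 0.1882] jawyaw 9.8 t 19.25 grip 1.001 F [ 0.9  0.1 -0.3]
```

View pics/w7.png

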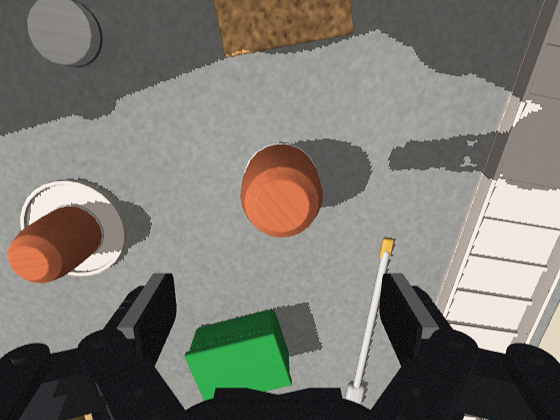

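Large gourd at (281,190); bombilla tip at (388,240) stays clear of the right finger (about column 355). Descending.

>>> {"op": "arm_command", "data": {"deltas": [[[-0.3, 0, -0.4], [0.3, 3, 0.3], 1], [[-0.3, 0, -0.4], [0.3, 6, 0.3], 1], [[-0.3, 0, -0.4], [0.3, 9, 0.3], 1], [[-0.3, 0, -0.4], [0.3, 12, 0.3], 1], [[-0.3, 0, -0.4], [0.3, 15, 0.3], 1], [[-0.3, 0, -0.4], [0.3, 16.7, 0.3], 1], [[-0.3, 0, -0.4], [0.3, 17.2, 0.3], 1], [[-0.3, 0, -0.4], [0.3, 17.2, 0.3], 1]]}}

```text
time: 20.25
ee_pos: [0.6304, 0.0845, 0.017]
tool_rot: [[0.17, 0.0, 0.985], [-0.985, -0.0, 0.17], [0.001, -1.0, 0.0]]
wrist_force: [-0.5, -0.3, 0.3]
grip_width: 1.001
```

>>> {"op": "arm_command", "data": {"deltas": [[[0, 0, 0], [0, 0, 0], 0.7], [[0, 0, 0], [0, 0, 0], 0], [[0, 0, 0], [0, 0, 0], 0], [[0, 0, 0], [0, 0, 0], 0], [[0, 0, 0], [0, 0, 0], 0], [[0, 0, 0], [0, 0, 0], 0], [[0, 0, 0], [0, 0, 0], 0], [[0, 0, 0], [0, 0, 0], 0]]}}

```text
time: 21.25
ee_pos: [0.6313, 0.0845, 0.0189]
tool_rot: [[0.17, 0.002, 0.985], [-0.985, 0.0, 0.17], [0.0, -1.0, 0.002]]
wrist_force: [-1.8, -0.7, 6.9]
grip_width: 0.774
```

Run:
```python
from h import *
from cell import observe,camera
s=observe();go(s,[.4405,.0,.18],10)
```

```text
turn [-0.1 -0.2  0. ] shift [  5.09 -16.16 -20.2 ] | at [0.6313 0.0845 0.0189] jawyaw 9.8 t 21.25 grip 0.774 F [-1.8 -0.7  6.9]
```

>>> {"op": "arm_command", "data": {"deltas": [[[0, 0, 0], [0, -2, 0], 0], [[0, 0, 0], [0, -7, 0], 0], [[0, 0, 0], [0.5, -11, -2], 0], [[0, 0, 0], [1.7, -12, -7], 0], [[0, 0, 0], [3, -12, -12], 0], [[0, 0, 0], [4.3, -12, -17], 0], [[0, 0, 0], [5, -12, -20.2], 0], [[0, 0, 0], [5, -12, -20.2], 0]]}}

```text
time: 22.25
ee_pos: [0.4387, 0.0001, 0.139]
tool_rot: [[0.167, 0.002, 0.986], [-0.986, 0.006, 0.167], [-0.006, -1.0, 0.003]]
wrist_force: [0.9, 0.7, -2.7]
grip_width: 0.77
```

Run:
```python
from h import *
from cell import observe,camera
s=observe();go(s,[.4405,.0008,.13],10)
```

```text
turn [-0.2 -0.4 -0.3] shift [-0.04  0.9   0.18] | at [4.387e-01 1.000e-04 1.390e-01] jawyaw 9.6 t 22.25 grip 0.77 F [ 0.9  0.7 -2.7]
```

>>> {"op": "arm_command", "data": {"deltas": [[[-0.2, 0, -0.3], [0, 0.3, 0.2], 0], [[-0.2, 0, -0.3], [0, 0.9, 0.2], 0], [[-0.2, 0, -0.3], [0, 0.9, 0.2], 0], [[-0.2, 0, -0.3], [0, 0.9, 0.2], 0], [[-0.2, 0, -0.3], [0, 0.9, 0.2], 0], [[-0.2, 0, -0.3], [0, 0.9, 0.2], 0], [[-0.2, 0, -0.3], [0, 0.9, 0.2], 0], [[-0.2, 0, -0.3], [0, 0.9, 0.2], 0]]}}

```text
time: 23.25
ee_pos: [0.4407, 0.0005, 0.13]
tool_rot: [[0.167, -0.0, 0.986], [-0.986, 0.0, 0.167], [-0.0, -1.0, -0.0]]
wrist_force: [-0.3, 0.1, -2.7]
grip_width: 0.775
```

Run:
```python
from h import *
from cell import observe,camera
s=observe();go(s,[.4405,.0008,.0229],10)
ims=[]
for n,x0 in(("side",170),("scene",205)):
    c=camera(n);h=cv2.cvtColor(c["image"],cv2.COLOR_RGB2HSV);m=(h[...,0]>=2)&(h[...,0]<=15)&(h[...,1]>90)
    print("exp large low",proj(c,[.4407,.0003,.12]).round(1),"med low",proj(c,[.4405,.0003,.025]).round(1))
    for r in range(120,210,5):
        x=np.where(m[r,x0+35:x0+85])[0]
        if len(x): print(n,r,x[0]+x0+35,x[-1]+x0+35,end=" | ")
    print();y0=110 if n=="side" else 80
    ims.append(cv2.resize(c["image"][y0:y0+120,x0:x0+120],(400,400),interpolation=2))
cv2.imwrite("pics/n2.png",np.hstack(ims)[:,:,::-1])
```

```text
turn [ 0.  -0.4 -0. ] shift [-3.000e-02  1.071e+01 -1.000e-02] | at [0.4407 0.0005 0.13  ] jawyaw 9.6 t 23.25 grip 0.775 F [-0.3  0.1 -2.7]
exp large low [227.8 168.7] med low [230.3 198.1]
side 120 241 244 | side 145 217 237 | side 150 214 239 | side 155 214 240 | side 160 214 240 | side 165 214 240 | side 170 214 241 | side 175 217 238 | side 180 226 230 | side 185 221 237 | side 190 220 238 | side 195 220 239 | side 200 221 240 | side 205 222 239 | 
exp large low [263.2 144.6] med low [264.5 173.1]
scene 120 252 270 | scene 125 250 273 | scene 130 250 269 | scene 135 250 269 | scene 140 250 269 | scene 145 251 269 | scene 150 253 274 | scene 160 257 271 | scene 165 255 273 | scene 170 255 273 | scene 175 256 273 | scene 180 257 273 |
```

View pics/n2.png

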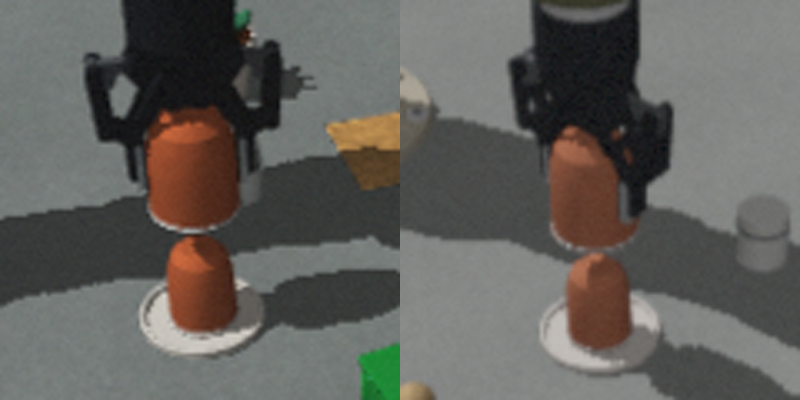

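Coaxial in both views (side 227.5 and 230, as expected). Lowering.

>>> {"op": "arm_command", "data": {"deltas": [[[0, 0, 0], [0, 1.5, 0], 0], [[0, 0, 0], [0, 3, 0], 0], [[0, 0, 0], [0, 4.5, 0], 0], [[0, 0, 0], [0, 6, 0], 0], [[0, 0, 0], [0, 7.7, 0], 0], [[0, 0, 0], [0, 9.2, 0], 0], [[0, 0, 0], [0, 10.2, 0], 0], [[0, 0, 0], [0, 10.3, 0], 0]]}}

```text
time: 24.35
ee_pos: [0.4403, 0.0004, 0.0266]
tool_rot: [[0.167, -0.001, 0.986], [-0.986, -0.0, 0.167], [0.0, -1.0, -0.001]]
wrist_force: [0.6, -0.4, -2.1]
grip_width: 0.772
```

>>> {"op": "arm_command", "data": {"deltas": [[[0, 0, 0], [0, 0.1, 0], 0], [[0, 0, 0], [0, 0.2, 0], 0], [[0, 0, 0], [0, 0.25, 0], 0], [[0, 0, 0], [0, 0.3, 0], 0], [[0, 0, 0], [0, 0.35, 0], 0], [[0, 0, 0], [0, 0.4, 0], 0], [[0, 0, 0], [0, 0.4, 0], 0], [[0, 0, 0], [0, 0.4, 0], 0]]}}

```text
time: 25.35
ee_pos: [0.4404, 0.0004, 0.0228]
tool_rot: [[0.167, -0.001, 0.986], [-0.986, 0.0, 0.167], [-0.0, -1.0, -0.001]]
wrist_force: [-2.8, -0.6, 5.8]
grip_width: 0.777
```

Seated at 0.0228, as predicted. Releasing.

>>> {"op": "arm_command", "data": {"deltas": [[[0, 0, 0], [0, 0, 0], 0.85], [[0, 0, 0], [0, 0, 0], 1], [[0, 0, 0], [0, 0, 0], 1], [[0, 0, 0], [0, 0, 0], 1], [[0, 0, 0], [0, -1.5, 0], 1], [[0, 0, 0], [0, -5, 0], 1], [[0, 0, 0], [0, -10, 0], 1], [[0, 0, 0], [0, -15, 0], 1]]}}

```text
time: 26.35
ee_pos: [0.4404, -0.0, 0.174]
tool_rot: [[0.167, -0.002, 0.986], [-0.986, -0.001, 0.167], [0.001, -1.0, -0.002]]
wrist_force: [1.5, 2.4, -0.3]
grip_width: 1.003
```

Run:
```python
from h import *
from cell import observe,camera
c=camera("wrist");c=camera("wrist");s=observe()
for z in(.046,):print("large",gourd(c,z,(.44,0))[0].round(4))
for n in("scene","side"):
    d=camera(n);print(n,gourd(d,.046,(.44,0)))
go(s,[.620,-.104,.19],-64);go(s,[.620,-.104,.19],-10)
```

```text
large [0.441 0.    0.046]
scene (array([ 0.44423605, -0.00286158,  0.046     ]), [253, 151, 24, 35, 736])
side (array([ 0.44054044, -0.00360695,  0.046     ]), [217, 174, 27, 38, 820])
turn [-0.2 73.6 -0.4] shift [13.2  -1.23 15.68] | at [4.435e-01 2.000e-04 1.772e-01] jawyaw 9.6 t 26.45 grip 0.997 F [ 0.9  0.6 -0. ]
turn [-0.3 19.6 -0.3] shift [13.2  -1.23 15.68] | at [4.435e-01 2.000e-04 1.772e-01] jawyaw 9.6 t 26.45 grip 0.997 F [ 0.9  0.6 -0. ]
```

Gourd stack is in place. To the tub now.

>>> {"op": "arm_command", "data": {"deltas": [[[0, 9, 0], [2, -1, 2.3], 1], [[0, 19, 0], [4.5, -1.2, 5], 1], [[0, 29, 0], [7, -1.2, 8.2], 1], [[0, 39, 0], [9.5, -1.2, 11.2], 1], [[0, 49, 0], [12, -1.2, 14.2], 1], [[0, 59, 0], [13.2, -1.2, 15.7], 1], [[0, 69, 0], [13.2, -1.2, 15.7], 1], [[0, 73.6, 0], [13.2, -1.2, 15.7], 1]]}}

```text
time: 27.55
ee_pos: [0.6173, -0.1036, 0.1823]
tool_rot: [[-0.901, -0.004, 0.435], [-0.435, 0.002, -0.901], [0.003, -1.0, -0.003]]
wrist_force: [-1.0, -0.0, 0.4]
grip_width: 1.0
```

Run:
```python
from h import *
from cell import observe,camera
c=camera("wrist");c=camera("wrist");s=observe()
h=cv2.cvtColor(c["image"],cv2.COLOR_RGB2HSV);g=cv2.inRange(h,np.array([50,100,30]),np.array([75,255,255]))
t,_=cv2.threshold(h[...,2][g>0].reshape(-1,1),0,255,cv2.THRESH_OTSU)
m=((g>0)&(h[...,2]>t)).astype(np.uint8);m=cv2.morphologyEx(m,cv2.MORPH_OPEN,np.ones((5,5)))
k=max(cv2.findContours(m,cv2.RETR_EXTERNAL,cv2.CHAIN_APPROX_NONE)[0],key=cv2.contourArea)
P=np.array([plane(c,u,v,.048)[:2] for [[u,v]] in k],np.float32);print(t,cv2.boundingRect(k),cv2.minAreaRect(P*1000))
cv2.imwrite("pics/w8.png",c["image"][:,:,::-1]);go(s,[.620,-.104,.003],-64)
```

```text
127.0 (237, 132, 81, 108) ((619.91259765625, -102.38273620605469), (89.52128601074219, 62.86626052856445), 26.013992309570312)
turn [ 0.2 -0.   0.1] shift [-0.24 17.97  0.25] | at [ 0.6173 -0.1032  0.1827] jawyaw -64.0 t 27.65 grip 1.001 F [-0.1 -0.2 -0.1]
```

View pics/w8.png

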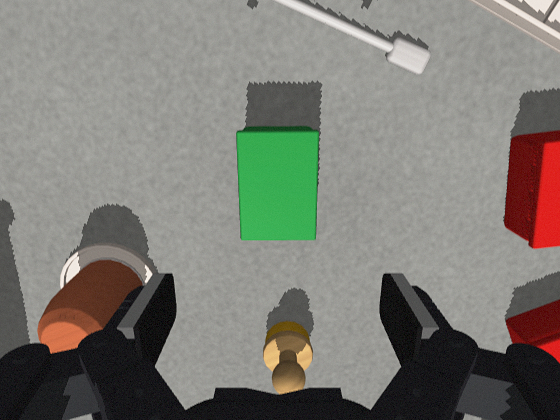

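Tub square to the jaws: lid at (278,185), centre (0.620,-0.1025), long axis 26°. Gripping.

>>> {"op": "arm_command", "data": {"deltas": [[[0, 0, 0], [-0.3, 3, 0.1], 1], [[0, 0, 0], [-0.3, 6, 0.1], 1], [[0, 0, 0], [-0.3, 10, 0.1], 1], [[0, 0, 0], [-0.3, 13, 0.1], 1], [[0, 0, 0], [-0.3, 16, 0.1], 1], [[0, 0, 0], [-0.3, 17.5, 0.1], 1], [[0, 0, 0], [-0.3, 17.9, 0.1], 1], [[0, 0, 0], [-0.3, 17.9, 0.1], 1]]}}

```text
time: 28.65
ee_pos: [0.6202, -0.1027, 0.0042]
tool_rot: [[-0.899, -0.003, 0.438], [-0.438, 0.002, -0.899], [0.002, -1.0, -0.003]]
wrist_force: [-0.4, 0.0, 0.3]
grip_width: 1.005
```

>>> {"op": "arm_command", "data": {"deltas": [[[0, 0, 0], [0, 0, 0], 0.7], [[0, 0, 0], [0, 0, 0], 0], [[0, 0, 0], [0, 0, 0], 0], [[0, 0, 0], [0, 0, 0], 0], [[0, 0, 0], [0, 0, 0], 0], [[0, 0, 0], [0, 0, 0], 0], [[0, 0, 0], [0, 0, 0], 0], [[0, 0, 0], [0, 0, 0], 0]]}}

```text
time: 29.65
ee_pos: [0.621, -0.1029, 0.0056]
tool_rot: [[-0.899, -0.001, 0.438], [-0.438, 0.002, -0.899], [-0.0, -1.0, -0.002]]
wrist_force: [-0.9, 1.1, 6.2]
grip_width: 0.737
```

Run:
```python
from h import *
from cell import observe,camera
s=observe();go(s,[.602,.25,.12],-72.5)
```

```text
turn [ 0.1  8.5 -0. ] shift [-13.76 -11.38 -32.57] | at [ 0.621  -0.1029  0.0056] jawyaw -64.0 t 29.65 grip 0.737 F [-0.9  1.1  6.2]
```

Run:
```python
from h import *
from cell import observe,camera
s=observe();go(s,[.478,.212,.16],-72.5)
```

```text
turn [ 0.1  8.5 -0. ] shift [ -0.95 -15.37 -34.6 ] | at [ 0.621  -0.1029  0.0056] jawyaw -64.0 t 29.65 grip 0.737 F [-0.9  1.1  6.2]
```

>>> {"op": "arm_command", "data": {"deltas": [[[0, 0, 0], [0, -3, 0], 0], [[0, 0, 0], [0, -8, 0], 0], [[0, 2, 0], [0, -13, -4], 0], [[0, 4, 0], [-0.2, -15.4, -9], 0], [[0, 6, 0], [-0.4, -15.4, -15], 0], [[0, 8.5, 0], [-0.6, -15.4, -21], 0], [[0, 8.5, 0], [-0.8, -15.4, -27], 0], [[0, 8.5, 0], [-0.9, -15.4, -33], 0]]}}

```text
time: 30.65
ee_pos: [0.4834, 0.1993, 0.1604]
tool_rot: [[-0.954, -0.001, 0.301], [-0.301, 0.002, -0.954], [-0.0, -1.0, -0.002]]
wrist_force: [0.8, 0.8, -1.3]
grip_width: 0.738
```

>>> {"op": "arm_command", "data": {"deltas": [[[0, 0, 0], [0, 0, -0.5], 0], [[0, 0, 0], [0, 0, -0.5], 0], [[0, 0, 0], [0, 0, -0.5], 0], [[0, 0, 0], [0, 0, -0.5], 0], [[0, 0, 0], [0, 0, -0.5], 0], [[0, 0, 0], [0, 0, -0.5], 0], [[0, 0, 0], [0, 0, -0.5], 0], [[0, 0, 0], [0, 0, -0.5], 0]]}}

```text
time: 31.65
ee_pos: [0.4819, 0.2041, 0.1604]
tool_rot: [[-0.954, -0.001, 0.301], [-0.301, 0.002, -0.954], [-0.0, -1.0, -0.002]]
wrist_force: [0.2, 0.5, -1.8]
grip_width: 0.74
```

Run:
```python
from h import *
from cell import observe,camera
c=camera("wrist");s=observe()
h=cv2.cvtColor(c["image"],cv2.COLOR_RGB2HSV);m=cv2.inRange(h,np.array([8,80,30]),np.array([24,255,255]))
m=cv2.morphologyEx(cv2.morphologyEx(m,cv2.MORPH_CLOSE,np.ones((9,9))),cv2.MORPH_OPEN,np.ones((5,5)))
k=max(cv2.findContours(m,cv2.RETR_EXTERNAL,cv2.CHAIN_APPROX_NONE)[0],key=cv2.contourArea)
P=np.array([plane(c,u,v,.005)[:2] for [[u,v]] in k],np.float32);print(cv2.boundingRect(k),cv2.minAreaRect(P*1000))
cv2.imwrite("pics/w9.png",c["image"][:,:,::-1]);go(s,[.602,.25,.05],-72.5)
```

```text
(189, 0, 148, 103) ((580.6558227539062, 245.3983154296875), (73.08695220947266, 109.30094146728516), 19.314502716064453)
turn [ 0.1  0.  -0. ] shift [-12.83  11.04  -0.73] | at [0.4819 0.2041 0.1604] jawyaw -72.5 t 31.7 grip 0.738 F [ 0.5  1.2 -2.4]
```

Mat is cut at the top of the view, so I'll advance 5 cm and measure it whole.

>>> {"op": "arm_command", "data": {"deltas": [[[0, 0, 0], [-2, 0, -0.3], 0], [[0, 0, 0], [-4, 0, -0.6], 0], [[0, -1, 0], [-5.5, 0, -0.6], 0], [[0, -1, 0], [-5.5, 0, -0.6], 0], [[0, -1, 0], [-5.5, 0, -0.6], 0], [[0, -1, 0], [-5.5, 0, -0.6], 0], [[0, -1, 0], [-5.5, 0, -0.6], 0], [[0, -1, 0], [-5.5, 0, -0.6], 0]]}}

```text
time: 32.7
ee_pos: [0.5323, 0.2265, 0.1604]
tool_rot: [[-0.948, -0.001, 0.318], [-0.318, 0.003, -0.948], [-0.0, -1.0, -0.003]]
wrist_force: [-0.2, -0.6, -1.6]
grip_width: 0.737
```

Run:
```python
from h import *
from cell import observe,camera
c=camera("wrist");s=observe()
h=cv2.cvtColor(c["image"],cv2.COLOR_RGB2HSV);m=cv2.inRange(h,np.array([8,80,30]),np.array([24,255,255]))
m=cv2.morphologyEx(cv2.morphologyEx(m,cv2.MORPH_CLOSE,np.ones((9,9))),cv2.MORPH_OPEN,np.ones((5,5)))
k=max(cv2.findContours(m,cv2.RETR_EXTERNAL,cv2.CHAIN_APPROX_NONE)[0],key=cv2.contourArea)
P=np.array([plane(c,u,v,.005)[:2] for [[u,v]] in k],np.float32);print(cv2.boundingRect(k),cv2.minAreaRect(P*1000))
g=cv2.inRange(h,np.array([50,100,30]),np.array([75,255,255]));kk=max(cv2.findContours(g,cv2.RETR_EXTERNAL,cv2.CHAIN_APPROX_NONE)[0],key=cv2.contourArea);print("tub",cv2.boundingRect(kk))
cv2.imwrite("pics/w10.png",c["image"][:,:,::-1]);go(s,[.601,.2505,.05],-71.5)
```

```text
(200, 24, 145, 145) ((598.11962890625, 251.5403594970703), (109.46180725097656, 109.1873779296875), 19.519445419311523)
tub (173, 181, 210, 221)
turn [ 0.1  0.  -0. ] shift [-7.26 11.05 -0.07] | at [0.5324 0.2265 0.1604] jawyaw -71.5 t 32.75 grip 0.736 F [-0.4 -0.2 -1.9]
```

Mat measured whole: centre (0.599,0.251), 109 mm, 19.5°. Moving over and down.

>>> {"op": "arm_command", "data": {"deltas": [[[0, -0.5, 0], [-3, 0, -0.1], 0], [[0, -1, 0], [-6, 1, -0.2], 0], [[0, -1, 0], [-7.1, 3, -0.2], 0], [[0, -1, 0], [-7.1, 6, -0.2], 0], [[0, -1, 0], [-7.1, 9, -0.2], 0], [[0, -1, 0], [-7.1, 12, -0.2], 0], [[0, -1, 0], [-7.1, 13.7, -0.2], 0], [[0, -1, 0], [-7.1, 14, -0.2], 0]]}}

```text
time: 33.75
ee_pos: [0.5981, 0.251, 0.0192]
tool_rot: [[-0.943, -0.002, 0.334], [-0.334, 0.001, -0.943], [0.002, -1.0, -0.002]]
wrist_force: [0.7, 0.8, -1.5]
grip_width: 0.742
```

Run:
```python
from h import *
from cell import observe,camera
s=observe();go(s,[.5995,.251,.0106],-70.5)
```

```text
turn [0.1 0.  0.1] shift [-0.14  0.86  0.05] | at [0.5981 0.251  0.0192] jawyaw -70.5 t 33.75 grip 0.742 F [ 0.7  0.8 -1.5]
```

>>> {"op": "arm_command", "data": {"deltas": [[[0, 0, 0], [-0.1, 0.2, 0], 0], [[0, 0, 0], [-0.1, 0.4, 0], 0], [[0, 0, 0], [-0.1, 0.55, 0], 0], [[0, 0, 0], [-0.1, 0.65, 0], 0], [[0, 0, 0], [-0.1, 0.75, 0], 0], [[0, 0, 0], [-0.1, 0.85, 0], 0], [[0, 0, 0], [-0.1, 0.88, 0], 0], [[0, 0, 0], [-0.1, 0.88, 0], 0]]}}

```text
time: 34.75
ee_pos: [0.599, 0.2513, 0.0107]
tool_rot: [[-0.943, -0.002, 0.334], [-0.334, 0.002, -0.943], [0.002, -1.0, -0.002]]
wrist_force: [-2.7, -0.6, 2.7]
grip_width: 0.741
```

>>> {"op": "arm_command", "data": {"deltas": [[[0, 0, 0], [0, 0, 0], 0.82], [[0, 0, 0], [0, 0, 0], 1], [[0, 0, 0], [0, 0, 0], 1], [[0, 0, 0], [0, 0, 0], 1], [[0, 0, 0], [0, -1.5, 0], 1], [[0, 0, 0], [0, -6, 0], 1], [[0, 0, 0], [0, -12, 0], 1], [[0, 0, 0], [0, -18, 0], 1]]}}

```text
time: 35.75
ee_pos: [0.5993, 0.2506, 0.1936]
tool_rot: [[-0.943, -0.002, 0.333], [-0.333, 0.001, -0.943], [0.001, -1.0, -0.002]]
wrist_force: [0.9, 0.7, -1.4]
grip_width: 1.001
```

```bash
cat >> h.py <<'E'
def lid(c,z):
    h=cv2.cvtColor(c["image"],cv2.COLOR_RGB2HSV);g=cv2.inRange(h,np.array([50,100,30]),np.array([78,255,255]))
    m=cv2.morphologyEx(g,cv2.MORPH_OPEN,np.ones((5,5)))
    k=max(cv2.findContours(m,cv2.RETR_EXTERNAL,cv2.CHAIN_APPROX_NONE)[0],key=cv2.contourArea)
    P=np.array([plane(c,u,v,z)[:2] for [[u,v]] in k],np.float32);return cv2.boundingRect(k),cv2.minAreaRect(P*1000)
E
python3 - <<'E'
from h import *
from cell import observe,camera
c=camera("wrist");c=camera("wrist");s=observe();print(lid(c,.053))
cv2.imwrite("pics/w11.png",c["image"][:,:,::-1])
h=cv2.cvtColor(c["image"],cv2.COLOR_RGB2HSV)
print("hsv lid rows",h[140:250:10,278].tolist())
go(s,[.458,.168,.16],-70.5);go(s,[.458,.168,.16],0)
E
```

```text
((237, 134, 77, 107), ((601.038818359375, 250.6739044189453), (93.2479248046875, 63.16725158691406), 19.578189849853516))
hsv lid rows [[67, 174, 193], [67, 170, 198], [67, 170, 199], [66, 172, 196], [67, 170, 201], [67, 172, 200], [67, 170, 200], [66, 166, 204], [67, 170, 202], [67, 169, 205], [65, 116, 193]]
turn [ 0.1 -0.  -0.5] shift [16.4   3.78  2.92] | at [0.6026 0.25   0.1993] jawyaw -70.5 t 35.85 grip 1.003 F [ 0.5 -0.6  0.8]
turn [ -0.3 -70.5  -0.5] shift [16.4   3.78  2.92] | at [0.6026 0.25   0.1993] jawyaw -70.5 t 35.85 grip 1.003 F [ 0.5 -0.6  0.8]
```

View pics/w11.png

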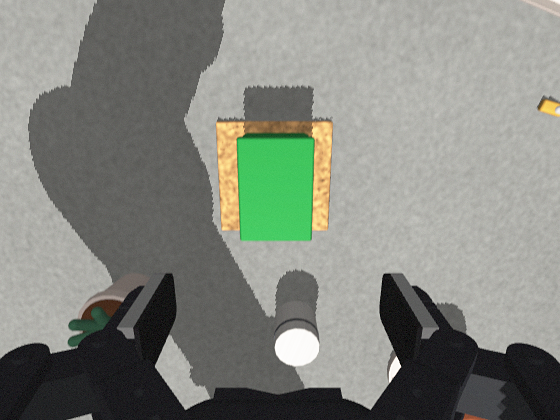

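Tub square on the mat, lid centre (275,188). Tin at (297,347) below. Moving above the tin.

>>> {"op": "arm_command", "data": {"deltas": [[[0, 0, 0], [4, 0, 0.7], 1], [[0, 0, 0], [8, 1, 1.5], 1], [[0, 0, 0], [12, 3, 2.2], 1], [[0, 0, 0], [16, 3.8, 2.9], 1], [[0, 0, 0], [16.4, 3.8, 2.9], 1], [[0, 0, 0], [16.4, 3.8, 2.9], 1], [[0, 0, 0], [16.4, 3.8, 2.9], 1], [[0, 0, 0], [16.4, 3.8, 2.9], 1]]}}

```text
time: 36.85
ee_pos: [0.4587, 0.1683, 0.1601]
tool_rot: [[-0.943, 0.009, 0.333], [-0.333, 0.004, -0.943], [-0.01, -1.0, -0.001]]
wrist_force: [0.4, -0.3, 0.1]
grip_width: 1.0
```

Run:
```python
from h import *
from cell import observe,camera
c=camera("wrist");s=observe();cv2.imwrite("pics/w12.png",c["image"][:,:,::-1])
print("expect top",proj(c,[.458,.168,.05]).round(1))
g=cv2.medianBlur(cv2.cvtColor(c["image"],cv2.COLOR_RGB2GRAY),5)
H=cv2.HoughCircles(g[60:290,130:430],cv2.HOUGH_GRADIENT,1.2,30,param1=90,param2=22,minRadius=24,maxRadius=50)
for x,y,r in (H[0][:5] if H is not None else []):
    p=plane(c,x+130,y+60,.05);q=plane(c,x+130+r,y+60,.05);print((x+130,y+60,r),p.round(4),"r",np.linalg.norm(p-q).round(4))
go(s,[.458,.168,.004],-70.5)
```

```text
expect top [276.4 203.4]
(np.float32(261.40002), np.float32(205.8), np.float32(28.2)) [0.4525 0.1779 0.05  ] r 0.0211
turn [ 0.  -0.1 -0.6] shift [ 0.21 15.6  -0.  ] | at [0.4586 0.1681 0.16  ] jawyaw -70.6 t 36.9 grip 1.003 F [-0.7 -0.4  0.4]
```

Run:
```python
from h import *
from cell import camera
c=camera("wrist");g=cv2.medianBlur(cv2.cvtColor(c["image"],cv2.COLOR_RGB2GRAY),3)
for r in range(140,252,8): print(r,g[r,215:320:4].tolist())
m=((g>215)).astype(np.uint8);n,_,st,ce=cv2.connectedComponentsWithStats(m)
print([(st[i].tolist(),ce[i].round(1).tolist()) for i in range(1,n) if st[i][4]>150])
```

```text
140 [175, 180, 177, 178, 180, 185, 187, 101, 98, 100, 99, 100, 98, 96, 99, 97, 100, 97, 99, 98, 175, 181, 174, 179, 184, 178, 177]
148 [183, 180, 179, 182, 178, 178, 182, 98, 100, 99, 103, 101, 97, 100, 99, 102, 99, 98, 102, 97, 183, 176, 170, 171, 180, 180, 174]
156 [184, 178, 176, 183, 180, 177, 151, 100, 99, 100, 98, 97, 100, 99, 100, 97, 99, 99, 101, 97, 150, 180, 177, 179, 177, 179, 180]
164 [174, 176, 177, 180, 183, 179, 179, 96, 99, 97, 96, 100, 108, 105, 101, 98, 101, 95, 94, 99, 186, 183, 177, 181, 183, 181, 180]
172 [180, 179, 177, 179, 177, 174, 177, 98, 105, 111, 95, 80, 85, 86, 84, 110, 110, 108, 98, 97, 177, 179, 177, 182, 181, 180, 177]
180 [178, 180, 180, 182, 176, 180, 179, 86, 109, 230, 250, 249, 249, 250, 250, 225, 108, 97, 102, 95, 177, 180, 181, 179, 186, 180, 173]
188 [177, 180, 184, 181, 177, 171, 107, 249, 249, 251, 250, 250, 250, 250, 249, 249, 249, 250, 151, 85, 181, 181, 180, 180, 181, 176, 180]
196 [143, 181, 179, 181, 174, 208, 248, 250, 250, 251, 250, 250, 250, 251, 249, 250, 250, 250, 250, 238, 180, 181, 180, 182, 186, 184, 175]
204 [100, 99, 176, 175, 
[... 258 characters left out ...]
00, 100, 96, 95, 98, 96, 253, 252, 251, 251, 252, 252, 251, 252, 251, 251, 251, 251, 251, 182, 182, 179, 177, 183, 180, 176, 177]
228 [95, 100, 97, 99, 100, 97, 98, 92, 252, 252, 252, 251, 252, 252, 252, 252, 252, 207, 173, 174, 185, 181, 180, 181, 178, 183, 178]
236 [101, 97, 94, 99, 100, 101, 98, 102, 98, 142, 173, 175, 178, 173, 186, 186, 178, 181, 180, 184, 181, 175, 184, 179, 177, 184, 178]
244 [99, 96, 95, 98, 98, 99, 100, 93, 97, 97, 97, 175, 184, 184, 185, 189, 182, 180, 176, 178, 180, 177, 175, 178, 179, 184, 176]
[([279, 30, 26, 27, 263], [291.2, 42.8]), ([234, 178, 60, 57, 2664], [263.5, 205.7]), ([387, 226, 28, 49, 617], [399.1, 254.0]), ([481, 234, 15, 23, 160], [488.8, 244.8])]
```

Whole lit top: centre (263.5,205.7), about 45 mm across, which fits the tin.

Run:
```python
from h import *
from cell import observe,camera
c=camera("wrist");s=observe();p=plane(c,263.8,206.2,.05);print(p.round(4));go(s,[p[0],p[1],.004],-70.5)
```

```text
[0.4526 0.1759 0.05  ]
turn [ 0.  -0.1 -0.5] shift [ 0.43 15.58 -0.93] | at [0.4583 0.168  0.1598] jawyaw -70.6 t 37.0 grip 0.999 F [-0.5  1.2 -0.5]
```

>>> {"op": "arm_command", "data": {"deltas": [[[0, 0, -0.5], [0.4, 3, -0.9], 1], [[0, 0, -0.5], [0.4, 6, -0.9], 1], [[0, 0, -0.5], [0.4, 9, -0.9], 1], [[0, 0, -0.5], [0.4, 12, -0.9], 1], [[0, 0, -0.5], [0.4, 14.5, -0.9], 1], [[0, 0, -0.5], [0.4, 15.4, -0.9], 1], [[0, 0, -0.5], [0.4, 15.5, -0.9], 1], [[0, 0, -0.5], [0.4, 15.5, -0.9], 1]]}}

```text
time: 38.0
ee_pos: [0.4535, 0.1759, 0.0056]
tool_rot: [[-0.943, 0.001, 0.333], [-0.333, 0.001, -0.943], [-0.002, -1.0, -0.001]]
wrist_force: [1.0, 1.0, -0.3]
grip_width: 1.0
```

>>> {"op": "arm_command", "data": {"deltas": [[[0, 0, 0], [0, 0, 0], 0.7], [[0, 0, 0], [0, 0, 0], 0.6], [[0, 0, 0], [0, 0, 0], 0], [[0, 0, 0], [0, 0, 0], 0], [[0, 0, 0], [0, 0, 0], 0], [[0, 0, 0], [0, 0, 0], 0], [[0, 0, 0], [0, 0, 0], 0], [[0, 0, 0], [0, 0, 0], 0]]}}

```text
time: 39.0
ee_pos: [0.4539, 0.1762, 0.0062]
tool_rot: [[-0.943, 0.002, 0.333], [-0.333, 0.002, -0.943], [-0.003, -1.0, -0.001]]
wrist_force: [-1.9, 0.6, 7.1]
grip_width: 0.529
```

Run:
```python
from h import *
from cell import observe,camera
s=observe();go(s,[.6,.251,.12],-70.5)
```

```text
turn [ 0.1 -0.1 -0.1] shift [-16.3  -11.33  -2.2 ] | at [0.4539 0.1762 0.0062] jawyaw -70.6 t 39.0 grip 0.529 F [-1.9  0.6  7.1]
```

>>> {"op": "arm_command", "data": {"deltas": [[[0, 0, 0], [0, -2, 0], 0], [[0, 0, 0], [0, -7, 0], 0], [[0, 0, 0], [-1, -11.4, 0], 0], [[0, 0, 0], [-5, -11.4, -0.7], 0], [[0, 0, 0], [-10, -11.4, -1.4], 0], [[0, 0, 0], [-15, -11.4, -2.1], 0], [[0, 0, 0], [-16.4, -11.4, -2.2], 0], [[0, 0, 0], [-16.4, -11.4, -2.2], 0]]}}

```text
time: 40.0
ee_pos: [0.6015, 0.251, 0.1201]
tool_rot: [[-0.943, 0.002, 0.333], [-0.333, 0.001, -0.943], [-0.002, -1.0, -0.0]]
wrist_force: [-0.3, -0.3, -1.4]
grip_width: 0.528
```

Run:
```python
from h import *
from cell import observe,camera
camera("wrist");s=observe();go(s,[.601,.2513,.059],-70.5)
for n in("scene","side"):
    c=camera(n);print(n,lid(c,.029))
```

```text
turn [ 0.  -0.1 -0.1] shift [-0.03  6.13 -0.05] | at [0.6008 0.2506 0.1203] jawyaw -70.6 t 40.05 grip 0.524 F [ 0.7 -0.8 -0.7]
scene ((352, 145, 37, 31), ((595.46240234375, 252.23123168945312), (100.52693176269531, 121.7345962524414), 23.50518798828125))
side ((273, 133, 34, 27), ((600.586181640625, 256.62628173828125), (111.15788269042969, 130.5498504638672), 18.66735076904297))
```

>>> {"op": "arm_command", "data": {"deltas": [[[0, 0, 0], [0, 1.5, -0.05], 0], [[0, 0, 0], [0, 3, -0.05], 0], [[0, 0, 0], [0, 4.3, -0.05], 0], [[0, 0, 0], [0, 5.1, -0.05], 0], [[0, 0, 0], [0, 5.5, -0.05], 0], [[0, 0, 0], [0, 5.7, -0.05], 0], [[0, 0, 0], [0, 5.8, -0.05], 0], [[0, 0, 0], [0, 5.8, -0.05], 0]]}}

```text
time: 41.15
ee_pos: [0.6004, 0.2514, 0.0629]
tool_rot: [[-0.943, 0.002, 0.332], [-0.332, 0.002, -0.943], [-0.002, -1.0, -0.001]]
wrist_force: [0.7, -1.2, 0.3]
grip_width: 0.526
```

>>> {"op": "arm_command", "data": {"deltas": [[[0, 0, 0], [0, 0.05, 0], 0], [[0, 0, 0], [0, 0.1, 0], 0], [[0, 0, 0], [0, 0.15, 0], 0], [[0, 0, 0], [0, 0.2, 0], 0], [[0, 0, 0], [0, 0.25, 0], 0], [[0, 0, 0], [0, 0.3, 0], 0], [[0, 0, 0], [0, 0.33, 0], 0], [[0, 0, 0], [0, 0.33, 0], 0]]}}

```text
time: 42.15
ee_pos: [0.6003, 0.2514, 0.0595]
tool_rot: [[-0.943, 0.002, 0.332], [-0.332, 0.002, -0.943], [-0.002, -1.0, -0.001]]
wrist_force: [-0.7, -0.3, -0.7]
grip_width: 0.524
```

>>> {"op": "arm_command", "data": {"deltas": [[[0, 0, 0], [0, 0.04, 0], 0], [[0, 0, 0], [0, 0.07, 0], 0], [[0, 0, 0], [0, 0.1, 0], 0], [[0, 0, 0], [0, 0.1, 0], 0], [[0, 0, 0], [0, 0.1, 0], 0], [[0, 0, 0], [0, 0.1, 0], 0], [[0, 0, 0], [0, 0.1, 0], 0], [[0, 0, 0], [0, 0.1, 0], 0]]}}

```text
time: 43.15
ee_pos: [0.6004, 0.2514, 0.0593]
tool_rot: [[-0.943, 0.002, 0.332], [-0.332, 0.003, -0.943], [-0.003, -1.0, -0.002]]
wrist_force: [-3.4, 0.2, 6.2]
grip_width: 0.527
```

Contact. Releasing and lifting.

>>> {"op": "arm_command", "data": {"deltas": [[[0, 0, 0], [0, 0, 0], 0.65], [[0, 0, 0], [0, 0, 0], 0.85], [[0, 0, 0], [0, 0, 0], 1], [[0, 0, 0], [0, 0, 0], 1], [[0, 0, 0], [0, -1.5, 0], 1], [[0, 0, 0], [0, -5, 0], 1], [[0, 0, 0], [0, -10, 0], 1], [[0, 0, 0], [0, -14, 0], 1]]}}

```text
time: 44.15
ee_pos: [0.6006, 0.2506, 0.2026]
tool_rot: [[-0.943, 0.004, 0.332], [-0.332, 0.003, -0.943], [-0.005, -1.0, -0.001]]
wrist_force: [0.6, 0.9, -0.7]
grip_width: 0.999
```

Run:
```python
from h import *
from cell import observe,camera
camera("wrist");c=camera("wrist");s=observe();print(s["time"],s["ee_pos"],s["wrist_force"])
g=cv2.medianBlur(cv2.cvtColor(c["image"],cv2.COLOR_RGB2GRAY),3);h=cv2.cvtColor(c["image"],cv2.COLOR_RGB2HSV)
m=((g>215)&(h[...,1]<40)).astype(np.uint8);n,_,st,ce=cv2.connectedComponentsWithStats(m)
for i in range(1,n):
    if st[i][4]>400: print("white",st[i].tolist(),plane(c,*ce[i],.103).round(4))
print("lid",lid(c,.053))
a,b=camera("scene"),camera("side")
for n,d in(("scene",a),("side",b)):print(n,"large",gourd(d,.046,(.44,0)))
v=c["image"]
cv2.imwrite("pics/final.png",np.vstack([np.hstack([cv2.resize(b["image"][60:270,180:390],(400,400),interpolation=2),cv2.resize(a["image"][80:260,190:410],(400,400),interpolation=2)]),np.hstack([cv2.resize(v,(266,200)),cv2.resize(a["image"],(267,200)),cv2.resize(b["image"],(267,200))])])[:,:,::-1])
```

```text
44.25 [0.602521   0.25040463 0.20570719] [0.2833365  0.09229528 0.35353562]
white [246, 179, 60, 58, 2742] [0.6005 0.2504 0.103 ]
lid ((238, 134, 76, 105), ((601.0369262695312, 250.79847717285156), (93.03055572509766, 63.193119049072266), 19.528377532958984))
scene large (array([ 0.44536196, -0.00415809,  0.046     ]), [253, 151, 24, 35, 717])
side large (array([ 0.44062374, -0.00443865,  0.046     ]), [217, 175, 27, 37, 807])
```

View pics/final.png

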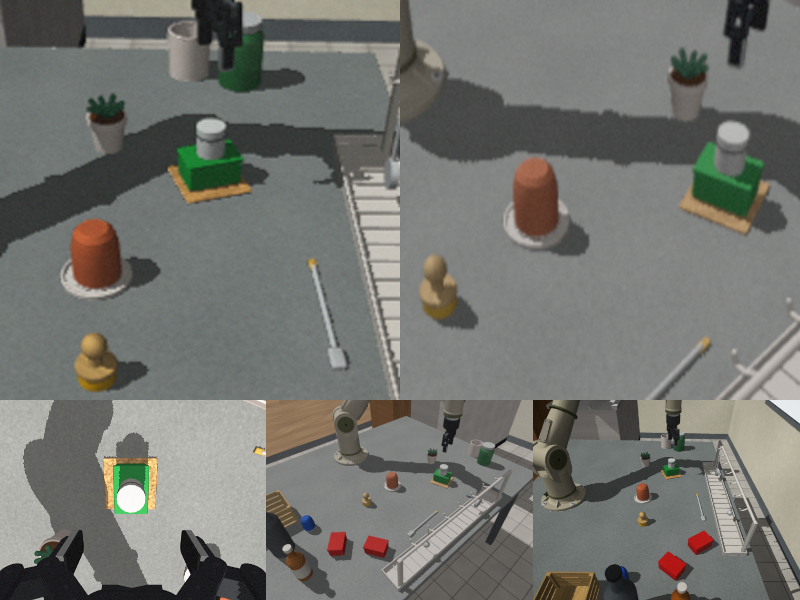

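Everything stands as asked: tin top at (0.6005,0.2504) against lid (0.601,0.2508). The gourd stack stands upright in the dish (side crop, about (96,255)), and the bystanders look unmoved.

```bash
python3 -c "
from cell import close_job;print(close_job())"
```

```text
the job is handed in; nothing more can be done
None
```

The job is done and handed in at about 44 s: both mate stacks stand as asked.

- **Gourds:** I nested the small, medium and large gourds mouth down in the dish, in that order. The last wrist check put the stack within about 3 mm of the dish centre. The medium and large gourds settled within 0.2 mm of the seating height I predicted. The medium touched down hardest, with about 18 N at the wrist; the others stayed near 6 N.
- **Tub and tin:** The tub sits square on the mat, about 2.5 mm from its centre. The tin is upright on the lid, about 0.6 mm from its centre.
- **Rest of the scene:** The gripper is open and clear of everything. By eye in the final pictures, the brush, plant, bombilla and look-alikes had not moved; I did not measure them.

**Checks that disagreed:**
- The first estimates of the tin's position were up to about 1 cm apart. I measured it again from close above before gripping.
- The scene and side cameras placed the gourd stack about 4–6 mm from the wrist camera's reading, probably because they only see its near side. The dish leaves 12 mm of room, so it still fits.

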